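# Pack a slide mailer into the transport case, snap it shut and lock it

### The arm

A 6-joint arm with a two-finger parallel gripper is mounted at the origin on a cart in front of the work surface, level with it; the furniture and walls round the work are solid. World frame = base frame: x ahead of the robot, y to its left, z up, the work surface at z = 0. Lengths are in m, angles in rad, forces in N, time in s.
With the tool pointing down it reaches from about 0.325 to 0.875 m from the base axis. Payload 4.4 kg.
Tool frame: the origin (TCP) lies at the very end of the fingers, on their centre line; the grasp point (between the pads) lies 19 mm behind it (bot.tcp_to_grasp is the distance from the TCP to the grasp point, in m); x points along the fingers, z is the direction in which the jaws open and shut, and the axes are right-handed (so a half turn about x gives the same grasp; the last joint's range is limited). The gripper opens to 85 mm and grips with 20 to 120 N. Pads are 22 mm wide; open, the fingers measure 114 mm over their backs; the gripper's body (76 mm by 85 mm) begins 54 mm behind the grasp point. The pads swing forward as they close: fully open they stand 13 mm farther back than shut.
Start: joints at [1.038, 0.207, 1.542, -0, 1.393, -0.15], TCP at [0.215, 0.533, 0.231] pointing down, gripper open.
Joint ranges: [-2.73, 2.73], [-0.86, 2.22], [0.23, 2.46], [-1.11, 4.25], [0.08, 2.63], [-2.82, 2.82]. Speed limits (rad/s): [2.79, 2.79, 3.14, 3.14, 3.14, 3.14].

### API

Orientations are given as a 3x3 rotation matrix whose columns are the frame's x, y, z axes.
In Python, from rig import get_obs, viewer, order, models, bot gives the robot as it stands. The module is installed in compiled form; this text tells all that it offers.
- The arm moves only by the tool arm_command, never from a script. Its argument "series" is text: rows parted by semicolons, each of 7 numbers parted by spaces: the turn, a rotation vector about the tool's x, y, z in degrees, then the shift along the tool's x, y, z in m, then the opening in per cent of the stroke, from 0 (shut) to 100 (fully open). A call has exactly 10 rows; each row is the pose to reach, as a shift and turn from the pose measured when the call began, along the tool's axes at that moment; what a row does not reach only later rows make up. A row lasts 1/12 s, in which the tool goes at most 41.7 mm and 7.16 degrees, less where a joint would pass 70% of its speed; a pose out of reach is approached as far as the arm can. A call with a gripper value outside its range is refused whole. The fingers move at their own pace and stop on an object; "grip_force" is the grip in N (left out, the last holds). Time passes only in rows, so rows that repeat a pose let the fingers close, or fill a call up. It gives the time, the measured TCP pose, the force and the opening at its end, in the units of the state.
- get_obs(): the state, without advancing time (a new reading comes with each control period).
- viewer.camera(name): name is "scene" or "side" or "wrist"; returns (picture, depth): 384x512x3 uint8, red, green, blue; 384x512 float32, m along the optical axis (not along the pixel's ray), 0 where there is no reading.
- viewer.get_calibration(name): a dict with "fx", "fy", "cx", "cy" (pixels), "cam_to_world" (4x4, takes a point from camera to world coordinates); the wrist camera has in their place "tool_from_camera" (4x4, takes a point from camera to tool coordinates, whose origin is the TCP and whose axes are the tool frame's). Camera axes: x right, y up, looking along -z (the intrinsics and any distortion apply to the point x, -y, -z); pixel columns grow to the right and rows downward; lengths in m; the calibration is good to about 2 mm. A picture is of the moment at which its call begins: read the wrist's pose just before it. get_calibration takes no time and is no camera call.
- order.hand_in(): hands the job in, once; it reports no verdict.
Trained networks look in the newest picture that a camera, given by its name, has taken for a name from the list of things; names that differ only in an ending like _2 or _b are one class to them, and where a whole thing is asked for, a point or a joint stands for the part that bears it (a point fixed in the world has none). Each returns a list of dicts, best first, with "confidence" (0 to 1); they miss things now and then, are a little off and sometimes report something else, mostly with a low value. They report only what shows in the picture. A call takes as long as a camera call. They do not tell look-alikes from the thing itself.
- models.find_in(thing, camera): "extent" ([left, top, right, bottom] in pixels, round what is visible of it).
- models.place_of(thing, camera): "uv" ([column, row] in pixels: a listed point, or the origin of a listed thing).
The state is a dict: "clock": time; "joints": joint angles; "qd": joint speeds; "joint_efforts": joint torques, N m; "position": TCP position; "orientation": TCP orientation; "ft_force": force on the tool from outside, world axes, zero at the start; "torque": the same for the moment, N m; "grip_width": opening from 0.0 (shut) to 1.0 (fully open).
Only numpy, scipy, OpenCV 4.12 (cv2) and the standard library are available. Lean on these libraries where they do the work, as an engineer would, in place of code of your own. Each camera call takes 0.05 s, during which the arm holds its last target.

### The job

Pack the loose slide mailer for the courier: pinch the two side buttons of the grey transport case's front latch together so that the lid springs up, tip the lid right back until it stays open, and lay the mailer flat on the case floor beside the one already packed. Then swing the lid over and press it down until the latch snaps shut, and turn the wing knob clockwise to its stop so that its tongue locks behind the frame edge. Leave both mailers flat inside the case and do not knock or move the other things on the bench.

Things in the scene. Friction and masses are not known exactly. Their poses are not given: they have to be found in the camera images.
- case: Grey plastic slide transport case, 110 mm deep (its x), 160 mm wide (its y), 58 mm high to the rim, fixed to the bench. Origin under its centre at table height; +x to its back (hinge), -x to its front (latch), +y to its left. Walls 5 mm, inner floor 7 mm above the table, inner space 100 x 150 mm. The latch housing, 40 mm wide, top at 57 mm, spans 55 to 91 mm in front of the origin.
- latch (a point): Point midway between the latch buttons, 78 mm in front of the case origin, 42 mm above the table. The buttons are ribbed black blocks on the left (+y) and right (-y) sides of the latch housing, 20 mm deep (x), 22 mm high, 58 mm apart over their outer faces, 40 mm when flush. Pinch them along the case's y; the lid tab between them is 30 mm wide.
- button_left (a joint): Left latch button: 0 = out, 0.009 m = flush with the housing; spring of 2.5 N (out) to 5 N (flush). It lets go of the lid beyond 0.004 m; either button alone still holds the lid.
- button_right (a joint): Right latch button: same as the left one, on the -y side.
- hinge (a point): Middle of the lid's hinge line, 55 mm behind the case origin, 58 mm above the table, along the case's y. From it, 69 mm left of the centre line, a thin 50 mm spring arm pushes the lid up to about 1.1 rad and stays up when the lid is open.
- lid (a joint): Lid angle, 0 = shut, grows as the front edge rises. When both buttons are pinched the spring arm lifts it to about 1.1 rad, where it rests; pushed on past upright (1.57) it falls back to its stop at 1.7 and stays. To shut: pull it forward over upright, swing it down against the spring (about 2 N at the front edge), press 10 to 15 N near the front edge until it snaps.
- lid_front (a point): Middle of the lid's front edge on its upper face, 111 mm from the hinge line; moves with the lid. The lid is a plate 163 mm wide, 8 mm thick, top 66 mm above the table when shut, 113 mm from hinge to front edge; a tab 30 mm wide goes on 33 mm further over the latch housing, with two steel barbs 24 mm long under it.
- wing_knob (a joint): Wing knob on the lid, turns clockwise seen from above, 0 to 1.4 rad. 1.4 = stop: tongue behind the right-hand frame edge (locked), wing along the case's y. At 0 (unlocked) the wing stands 80 degrees anticlockwise of that, nearly along the case's x. The tongue must stay unlocked while the lid shuts. Friction 0.03 N m.
- wing_top (a point): Centre of the wing knob's top, on its axis, 22 mm above the lid's upper face; with the lid shut it is 29 mm in front of the case origin and 54 mm to its right. The black wing is a bar 40 mm long, 10 mm thick, 19 mm high on a round boss 26 mm across and 4 mm high.
- free_space (a point): Centre of the empty part of the case floor, 30 mm to the right of the case origin, at floor height (7 mm above the table).
- mailer: The loose white ribbed slide mailer lying in front of the case: flat box, 36 mm (its x) by 86 mm (its y), 9 to 10 mm thick, 30 g. Origin at the centre of its underside.
- mailer_packed: The like white mailer already lying on the case floor at its left side, long side along the case's x. Same size and origin.
- cover_glass_box: Bystander: small white carton 31 x 63 x 23 mm, also in front of the case; leave it.
- immersion_oil: Bystander: small bottle 30 mm across, 72 mm high, right of the case.
- petri_dish: Bystander: petri dish 60 mm across, 15 mm high, behind the case.
- desk_lamp_lower_arm (a joint): Bystander: swing of the desk lamp's lower arm (rad, about -1). Its foot is at x 0.37, y -0.03 m; its thin double rod leans to an elbow 545 mm up at about x 0.51, y -0.06 m, right of the work, and from there a rod and the lamp head run to the back right, 550 to 700 mm up. Keep the arm clear of it.
Things that resemble listed ones, but are neither listed nor needed, are in the scene too. There is more than one size of the mailer; the one meant has the size given above.

How it is judged:
By the outcome, as a careful person would: the job done as asked, in the order asked, and still so for the second after the job is handed in, with the robot touching nothing.
It also fails if it takes over 72 s, if anything falls off the work surface, if the arm or the gripper's body presses on something with over 40 N, if the wrist force passes 120 N, or if a joint passes its speed limit or range.

## Working session

There is one attempt and no reset: what is moved stays moved. The work goes in short steps, Python scripts to look and compute and a tool call to move; the robot and the scene stay as the last step left them, time stands still between calls to the robot, and variables do not carry over. Pictures are saved under pics/ and viewed, and the job is handed in when it is done.

Besides the shell and the picture viewer there is one more tool, called after "Request:" as name(argument=value, ...) on one line, values as JSON. arm_command: Moves the arm, as the interface text tells. Its arguments: {"type":"object","properties":{"series":{"type":"string"},"grip_force":{"type":"number"}},"required":["series"]}

```bash
mkdir -p pics; ls
cat > h.py <<'E'
import numpy as np, cv2
from rig import get_obs, viewer, order, models, bot
def snap(name,fn):
    o=get_obs(); im,d=viewer.camera(name); cv2.imwrite(f'pics/{fn}.png',cv2.cvtColor(im,cv2.COLOR_RGB2BGR)); np.savez(f'pics/{fn}.npz',im=im,d=d,p=o['position'],R=o['orientation']); return im,d,o
def c2w(name,o=None):
    c=viewer.get_calibration(name)
    if 'cam_to_world' in c: return c,np.array(c['cam_to_world'])
    T=np.eye(4);T[:3,:3]=np.array(o['orientation']);T[:3,3]=o['position']
    return c,T@np.array(c['tool_from_camera'])
def px2w(name,u,v,d=None,z=None,o=None):
    c,T=c2w(name,o)
    r=np.array([(u-c['cx'])/c['fx'],-(v-c['cy'])/c['fy'],-1.])
    if d is not None: return (T@np.r_[r*d,1])[:3]
    rw=T[:3,:3]@r; t=(z-T[2,3])/rw[2]; return T[:3,3]+t*rw
def w2px(name,P,o=None):
    c,T=c2w(name,o); q=np.linalg.inv(T)@np.r_[P,1]
    return np.array([c['cx']+c['fx']*q[0]/-q[2], c['cy']-c['fy']*q[1]/-q[2]])
E
python3 - <<'E'
from h import *
np.set_printoptions(precision=4,suppress=True)
for n in ['scene','side','wrist']:
    snap(n,n+'0'); c=viewer.get_calibration(n); print(n,{k:(np.array(v).round(3).tolist()) for k,v in c.items()})
print(get_obs()); print(bot.tcp_to_grasp)
E
```

```text
pics
scene {'fx': 349.545, 'fy': 349.545, 'cx': 252.238, 'cy': 193.094, 'cam_to_world': [[0.905, -0.363, 0.221, 0.765], [0.425, 0.774, -0.47, -0.358], [-0.0, 0.519, 0.855, 0.883], [0.0, 0.0, 0.0, 1.0]]}
side {'fx': 354.799, 'fy': 354.799, 'cx': 249.777, 'cy': 193.607, 'cam_to_world': [[-0.022, -0.75, 0.661, 1.18], [1.0, -0.007, 0.026, 0.076], [-0.015, 0.661, 0.75, 0.788], [0.0, 0.0, 0.0, 1.0]]}
wrist {'fx': 330.105, 'fy': 330.105, 'cx': 262.094, 'cy': 185.708, 'tool_from_camera': [[0.001, 0.288, -0.958, -0.143], [-0.001, 0.958, 0.288, 0.073], [1.0, 0.001, 0.002, 0.001], [0.0, 0.0, 0.0, 1.0]]}
{'clock': 0.15, 'joints': array([ 1.0375,  0.2073,  1.5426, -0.    ,  1.3935, -0.1505]), 'qd': array([ 0.0002, -0.004 , -0.0032,  0.0008,  0.0005, -0.0004]), 'joint_efforts': array([  0.0002, -38.3514, -29.2035,  -0.0001,   0.0067,  -0.    ]), 'position': array([0.2145, 0.5329, 0.2304]), 'orientation': array([[-0.0009, -0.9276,  0.3735],
       [-0.0016,  0.3735,  0.9276],
       [-1.    ,  0.0003, -0.0018]]), 'ft_force': array([ 0.2708, -0.4584, -0.4288]), 'torque': array([ 0.0313, -0.0405,  0.0276]), 'grip_width': 0.9988356077533499}
0.0187
```

View pics/scene0.png

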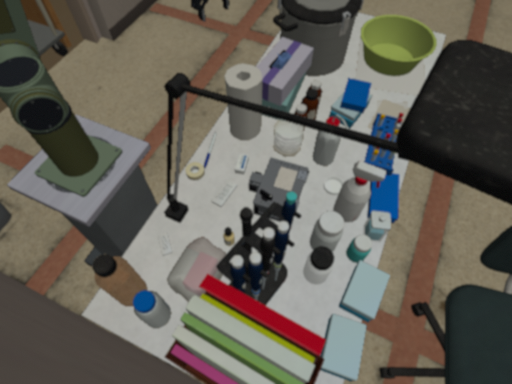

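View pics/side0.png

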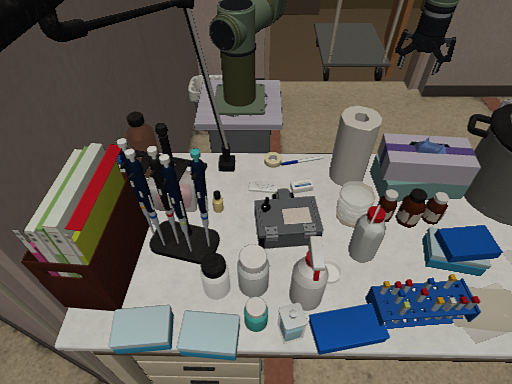

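View pics/wrist0.png

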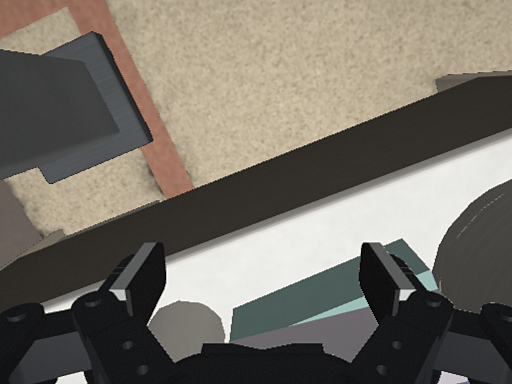

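Run:
```python
from h import *
for n in ['scene','side']:
    for t in ['case','latch','hinge','lid_front','wing_top','mailer','mailer_packed','cover_glass_box','immersion_oil','petri_dish']:
        print(n,t,[(np.round(r['uv']).tolist(),round(r['confidence'],2)) for r in models.place_of(t,n)][:5])
    print([(np.round(r['extent']).tolist(),round(r['confidence'],2)) for r in models.find_in('mailer',n)])
```

```text
scene case [([281.0, 196.0], 0.91), ([226.0, 196.0], 0.19)]
scene latch []
scene hinge [([299.0, 190.0], 0.56)]
scene lid_front [([261.0, 177.0], 0.84), ([242.0, 168.0], 0.67)]
scene wing_top [([266.0, 194.0], 0.68)]
scene mailer [([225.0, 195.0], 0.68), ([164.0, 246.0], 0.47)]
scene mailer_packed []
scene cover_glass_box [([245.0, 164.0], 0.55)]
scene immersion_oil [([229.0, 241.0], 0.67)]
scene petri_dish [([334.0, 188.0], 0.7), ([300.0, 189.0], 0.63), ([255.0, 179.0], 0.56)]
[([215.0, 183.0, 238.0, 208.0], 0.83), ([162.0, 233.0, 169.0, 254.0], 0.78)]
side case [([288.0, 232.0], 0.86), ([217.0, 210.0], 0.16)]
side latch [([286.0, 195.0], 0.62)]
side hinge [([292.0, 234.0], 0.81)]
side lid_front [([286.0, 203.0], 0.84)]
side wing_top [([267.0, 204.0], 0.65)]
side mailer [([263.0, 186.0], 0.76)]
side mailer_packed []
side cover_glass_box [([302.0, 190.0], 0.68), ([286.0, 228.0], 0.46)]
side immersion_oil [([214.0, 210.0], 0.75)]
side petri_dish [([331.0, 274.0], 0.84)]
[([251.0, 184.0, 279.0, 192.0], 0.67)]
```

Run:
```python
from h import *
np.set_printoptions(precision=4,suppress=True)
for n,u,v,z in [('scene',281,196,0),('side',288,232,0),('scene',299,190,.058),('side',292,234,.058),('scene',261,177,.066),('side',286,203,.066),('scene',266,194,.088),('side',267,204,.088),('side',286,195,.042),('scene',225,195,0),('scene',164,246,0),('side',263,186,0),('scene',245,164,0),('side',302,190,0),('scene',229,241,0),('side',214,210,0),('scene',334,188,0),('side',331,274,0)]:
    print(n,u,v,z,px2w(n,u,v,z=z))
for n in ['scene','side']:
    im=cv2.imread(f'pics/{n}0.png'); 
    c=im[130:270,140:360] if n=='scene' else im[140:300,190:370]
    cv2.imwrite(f'pics/{n}0c.png',cv2.resize(c,None,fx=3.5,fy=3.5,interpolation=cv2.INTER_CUBIC))
```

```text
scene 281 196 0 [0.6176 0.1544 0.    ]
side 288 232 0 [0.6224 0.1553 0.    ]
scene 299 190 0.058 [0.665  0.1599 0.058 ]
side 292 234 0.058 [0.6694 0.1591 0.058 ]
scene 261 177 0.066 [0.5537 0.1497 0.066 ]
side 286 203 0.066 [0.5757 0.148  0.066 ]
scene 266 194 0.088 [0.5938 0.0922 0.088 ]
side 267 204 0.088 [0.598 0.097 0.088]
side 286 195 0.042 [0.5265 0.1517 0.042 ]
scene 225 195 0 [0.467  0.0875 0.    ]
scene 164 246 0 [ 0.3917 -0.1255  0.    ]
side 263 186 0 [0.4543 0.0883 0.    ]
scene 245 164 0 [0.4714 0.2139 0.    ]
side 302 190 0 [0.4695 0.2044 0.    ]
scene 229 241 0 [ 0.5444 -0.0378  0.    ]
side 214 210 0 [ 0.5485 -0.0516  0.    ]
scene 334 188 0 [0.7499 0.2471 0.    ]
side 331 274 0 [0.747  0.2548 0.    ]
```

View pics/scene0c.png

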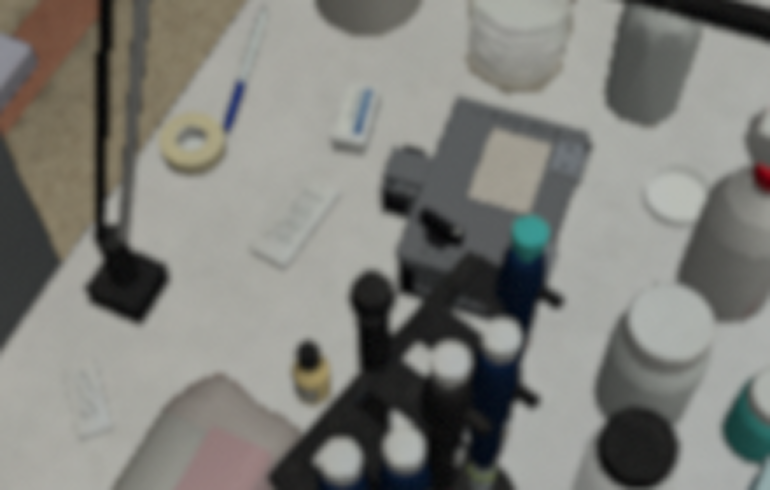

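View pics/side0c.png

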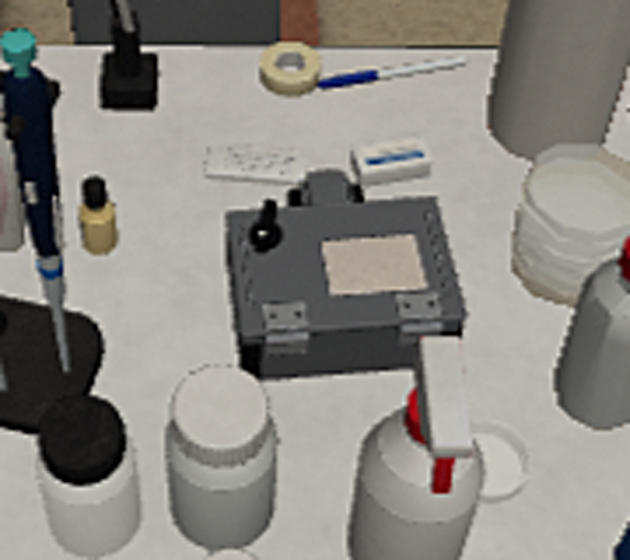

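```bash
cat >> h.py <<'E'
from scipy.spatial.transform import Rotation as Rot
def down(yaw): # jaw axis at yaw deg, tool x down
    a=np.deg2rad(yaw); z=np.array([np.cos(a),np.sin(a),0]); x=np.array([0,0,-1.]); return np.c_[x,np.cross(z,x),z]
def go(P,R,tag=''):
    o=get_obs(); R0=np.array(o['orientation'])
    rv=np.degrees(Rot.from_matrix(R0.T@R).as_rotvec()); s=R0.T@(np.array(P)-o['position'])
    print(tag,'rot',rv.round(1),'shift',s.round(4), 'rows>=',round(max(np.linalg.norm(rv)/7.16,np.linalg.norm(s)/.0417),1))
E
python3 - <<'E'
from h import *
d=np.load('pics/side0.npz')['d']
for u,v in [(355,115),(340,120),(372,115),(360,180),(352,205),(430,145),(372,220)]:
    print(u,v,px2w('side',u,v,d=d[v,u]).round(3))
R0=np.array(get_obs()['orientation'])
go([.215,.533,.40],R0); go([.46,.15,.40],down(95)); go([.46,.15,.24],down(95))
E
```

```text
355 115 [0.389 0.331 0.212]
340 120 [0.401 0.291 0.204]
372 115 [0.396 0.374 0.217]
360 180 [0.445 0.376 0.019]
352 205 [0.599 0.313 0.088]
430 145 [0.456 0.526 0.165]
372 220 [0.722 0.315 0.187]
 rot [0. 0. 0.] shift [-0.1687 -0.0003 -0.0003] rows>= 4.0
 rot [-26.9  -0.   -0. ] shift [-0.1687 -0.3707 -0.264 ] rows>= 11.6
 rot [-26.9  -0.   -0. ] shift [-0.0087 -0.3707 -0.264 ] rows>= 10.9
```

Request:
arm_command(series="0 0 0 -0.04 0 0 100;0 0 0 -0.08 0 0 100;0 0 0 -0.12 0 0 100;0 0 0 -0.165 0 0 100;-5 0 0 -0.17 -0.04 -0.03 100;-10 0 0 -0.17 -0.07 -0.05 100;-15 0 0 -0.17 -0.105 -0.075 100;-20 0 0 -0.17 -0.14 -0.1 100;-26 0 0 -0.17 -0.175 -0.125 100;-27 0 0 -0.17 -0.21 -0.15 100")

```text
clock: 2.08
position: [0.3485, 0.3228, 0.4015]
orientation: [[0.001, -0.996, -0.093], [0.001, -0.093, 0.996], [-1.0, -0.001, 0.0]]
ft_force: [0.8, 0.2, 0.0]
grip_width: 1.001
```

Run:
```python
from h import *
print(get_obs()['position'],get_obs()['joints'])
go([.46,.15,.40],down(95)); go([.46,.15,.24],down(95))
```

```text
[0.34851997 0.32282377 0.40152963] [ 5.64638932e-01 -9.05767604e-02  1.51121808e+00  6.03604348e-05
  1.72009392e+00 -1.09907752e+00]
 rot [0.3 0.  0. ] shift [ 0.0015 -0.095  -0.1824] rows>= 4.9
 rot [0.3 0.  0. ] shift [ 0.1615 -0.0948 -0.1825] rows>= 6.3
```

Request:
arm_command(series="0 0 0 0 -0.02 -0.035 100;0 0 0 0 -0.04 -0.07 100;0 0 0 0 -0.06 -0.105 100;0 0 0 0 -0.08 -0.14 100;0 0 0 0.02 -0.095 -0.165 100;0 0 0 0.05 -0.095 -0.18 100;0 0 0 0.08 -0.095 -0.182 100;0 0 0 0.11 -0.095 -0.182 100;0 0 0 0.14 -0.095 -0.182 100;0 0 0 0.16 -0.095 -0.182 100")

```text
clock: 2.92
position: [0.4586, 0.1499, 0.2384]
orientation: [[-0.003, -0.996, -0.092], [0.0, -0.092, 0.996], [-1.0, 0.003, 0.0]]
ft_force: [0.6, 1.2, -0.0]
grip_width: 0.997
```

Run:
```python
from h import *
im,d,o=snap('wrist','w1'); print(o['position'],o['clock'])
for t in ['case','latch','hinge','lid_front','wing_top','mailer','cover_glass_box']:
    print(t,[(np.round(r['uv'],1).tolist(),round(r['confidence'],2)) for r in models.place_of(t,'wrist')][:3])
print([(np.round(r['extent']).tolist(),round(r['confidence'],2)) for r in models.find_in('mailer','wrist')])
```

```text
[0.45856932 0.1499093  0.23836886] 2.9167
case [([251.2, 266.8], 0.87)]
latch [([249.9, 226.8], 0.75)]
hinge []
lid_front [([244.3, 254.6], 0.66), ([249.5, 270.0], 0.47)]
wing_top [([195.1, 286.6], 0.93), ([252.2, 226.5], 0.69)]
mailer [([22.0, 66.1], 0.89), ([212.0, 153.9], 0.56)]
cover_glass_box [([307.7, 159.7], 0.62)]
[([171.0, 129.0, 250.0, 175.0], 0.7), ([1.0, 48.0, 50.0, 94.0], 0.61)]
```

View pics/w1.png

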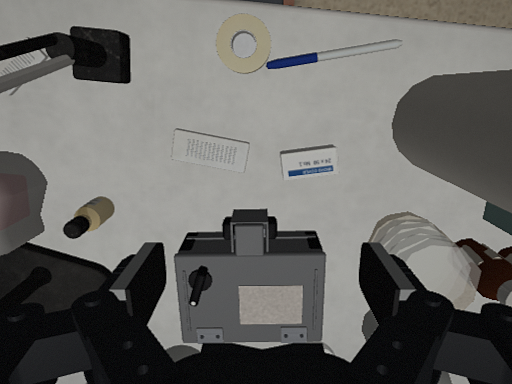

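Run:
```python
import cv2
im=cv2.imread('pics/w1.png')
cv2.imwrite('pics/w1a.png',cv2.resize(im[200:350,165:335],None,fx=4,fy=4,interpolation=cv2.INTER_CUBIC))
cv2.imwrite('pics/w1b.png',cv2.resize(im[110:200,150:350],None,fx=4,fy=4,interpolation=cv2.INTER_CUBIC))
```

```text
(no output)
```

View pics/w1a.png

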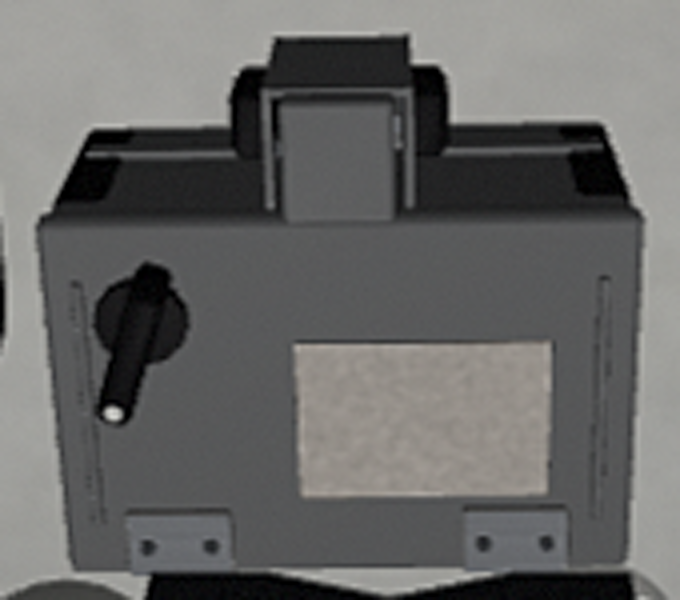

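View pics/w1b.png

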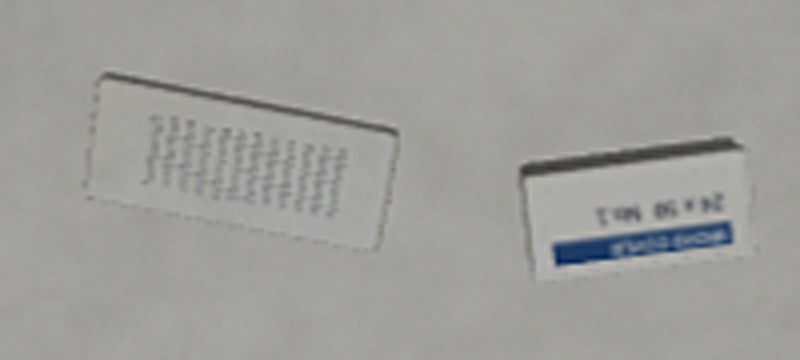

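```bash
cat > m1.py <<'E'
from h import *
np.set_printoptions(precision=4,suppress=True)
f=np.load('pics/w1.npz'); o={'position':f['p'],'orientation':f['R']}
W=lambda u,v,z: px2w('wrist',u,v,z=z,o=o)
C=[W(165+a/4,200+b/4,.066) for a,b in [(40,220),(642,213),(630,566),(75,570)]]
print('lid',*C); print(np.linalg.norm(C[1]-C[0]),np.linalg.norm(C[2]-C[3]),np.linalg.norm(C[1]-C[2]))
for a,b in [(C[0],C[1]),(C[3],C[2])]: 
    v=b-a; print('yaw of +y',np.degrees(np.arctan2(v[1],v[0])))
for a,b in [(C[1],C[2]),(C[0],C[3])]: 
    v=b-a; print('yaw of +x',np.degrees(np.arctan2(v[1],v[0])))
H=[W(165+a/4,200+b/4,.057) for a,b in [(262,90),(412,88)]]; print('housing',H,H[1]-H[0])
T=[W(165+a/4,200+b/4,.066) for a,b in [(281,98),(397,94),(285,220),(393,218)]]; print('tab',T)
M=[W(150+a/4,110+b/4,.0095) for a,b in [(100,82),(398,135),(378,250),(85,195)]]
print('mailer',np.mean(M,0),np.linalg.norm(M[1]-M[0]),np.linalg.norm(M[2]-M[3]),np.linalg.norm(M[2]-M[1]),np.linalg.norm(M[3]-M[0]))
for a,b in [(M[0],M[1]),(M[3],M[2])]: 
    v=b-a; print('mailer y yaw',np.degrees(np.arctan2(v[1],v[0])))
print('small', W(22,66,0))
for u,v in [(260,270),(200,320),(210,150),(250,245)]: print(px2w('wrist',u,v,d=f['d'][v,u],o=o))
E
python3 m1.py
```

```text
lid [0.5642 0.0668 0.066 ] [0.5476 0.2259 0.066 ] [0.6605 0.2389 0.066 ] [0.6766 0.0787 0.066 ]
0.1599570429505725 0.16097980132202616 0.11361943118490281
yaw of +y 95.96403625071551
yaw of +y 95.73827161710015
yaw of +x 6.5755959691154535
yaw of +x 6.061006806944577
housing [array([0.5255, 0.1226, 0.057 ]), array([0.5213, 0.1622, 0.057 ])] [-0.0042  0.0396  0.    ]
tab [array([0.5234, 0.1282, 0.066 ]), array([0.5196, 0.158 , 0.066 ]), array([0.5583, 0.1317, 0.066 ]), array([0.5551, 0.1602, 0.066 ])]
mailer [0.4609 0.0909 0.0095] 0.08464062759212566 0.08542681818699478 0.034144240174579586 0.032928577120594736
mailer y yaw 85.05531801072745
mailer y yaw 84.23123108175453
small [ 0.3871 -0.119   0.    ]
[0.5733 0.1584 0.067 ]
[0.6436 0.0964 0.0663]
[0.4593 0.0904 0.0085]
[0.5451 0.1453 0.0663]
```

```bash
cat >> h.py <<'E'
O=np.array([.6137,.1527,0.]); YAW=6.0
def C(x,y,z): # case frame mm -> world
    a=np.deg2rad(YAW); return O+np.array([np.cos(a)*x-np.sin(a)*y,np.sin(a)*x+np.cos(a)*y,z])/1000*np.array([1,1,1])
def tilt(yaw,t): # tool x tilted t deg from down toward direction yaw-90 
    R=down(yaw); a=np.deg2rad(t); f=-R[:,1]; x=np.cos(a)*R[:,0]+np.sin(a)*f; return np.c_[x,np.cross(R[:,2],x),R[:,2]]
E
python3 - <<'E'
from h import *
R=tilt(96,40); print(R.round(2))
g=C(-79,0,42); 
P=g+R[:,0]*.0187; print(g,P)
go(P-R[:,0]*.07,R,'pre'); go(P-R[:,0]*.07+[0,0,.04],R,'pre+'); go(P,R,'pinch')
# tall things behind
d=np.load('pics/side0.npz')['d']
for u,v in [(253,250),(253,260),(316,243),(318,260),(328,270),(308,285),(365,235),(375,212),(355,195),(214,262)]:
    print(u,v,px2w('side',u,v,d=d[v,u]).round(3))
E
```

```text
[[ 0.64 -0.76 -0.1 ]
 [ 0.07 -0.08  0.99]
 [-0.77 -0.64  0.  ]]
[0.53513277 0.14444225 0.042     ] [0.54708705 0.1456987  0.02767497]
pre rot [ -0.7  -0.2 -39.7] shift [ 0.1624 -0.0392 -0.0137] rows>= 5.6
pre+ rot [ -0.7  -0.2 -39.7] shift [ 0.1224 -0.0394 -0.0136] rows>= 5.6
pinch rot [ -0.7  -0.2 -39.7] shift [ 0.2163 -0.0839 -0.0132] rows>= 5.6
253 250 [0.763 0.064 0.13 ]
253 260 [0.789 0.065 0.131]
316 243 [0.8   0.186 0.215]
318 260 [0.837 0.186 0.215]
328 270 [0.743 0.246 0.012]
308 285 [0.838 0.178 0.119]
365 235 [0.707 0.32  0.111]
375 212 [0.707 0.322 0.196]
355 195 [0.568 0.325 0.091]
214 262 [ 0.785 -0.02   0.115]
```

Request:
arm_command(series="0 0 -7 0.02 -0.01 -0.005 100;0 0 -14 0.045 -0.02 -0.01 100;0 0 -21 0.07 -0.03 -0.013 100;-0.3 0 -28 0.1 -0.035 -0.014 100;-0.6 0 -35 0.13 -0.038 -0.014 100;-0.7 -0.2 -39.7 0.155 -0.039 -0.014 100;-0.7 -0.2 -39.7 0.162 -0.039 -0.014 100;-0.7 -0.2 -39.7 0.162 -0.039 -0.014 100;-0.7 -0.2 -39.7 0.162 -0.039 -0.014 100;-0.7 -0.2 -39.7 0.162 -0.039 -0.014 100")

```text
clock: 4.2
position: [0.5045, 0.1409, 0.0839]
orientation: [[0.641, -0.761, -0.105], [0.068, -0.081, 0.994], [-0.765, -0.644, -0.0]]
ft_force: [0.7, 0.2, 0.8]
grip_width: 1.003
```

Run:
```python
from h import *
im,d,o=snap('wrist','w2'); print(o['position'],o['clock'],o['joints'])
print([(np.round(r['uv'],1).tolist(),round(r['confidence'],2)) for r in models.place_of('latch','wrist')][:3], w2px('wrist',C(-78,0,42),o))
R=tilt(96,40); go(C(-79,0,42)+R[:,0]*.0187,R,'pinch')
```

```text
[0.50448702 0.14089886 0.08390767] 4.2 [ 0.10821768  0.03326738  2.29575205 -0.0172844   0.11252896 -1.55172491]
[([260.0, 203.9], 0.9)] [262.14238082 203.57715852]
pinch rot [0.  0.  0.3] shift [0.0708 0.0059 0.0003] rows>= 1.7
```

View pics/w2.png

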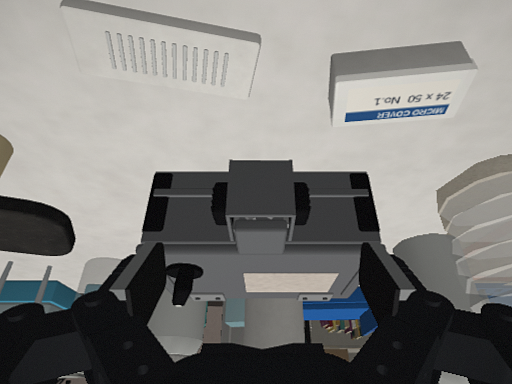

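Run:
```python
from h import *
R=tilt(96,30); P=C(-79,0,42)+R[:,0]*.0187;print(P); go(P-R[:,0]*.05,R,'pre');go(P,R,'pinch')
```

```text
[0.54443155 0.14541959 0.02580532]
pre rot [ 0.   0.  10.3] shift [0.0213 0.0002 0.0003] rows>= 1.4
pinch rot [ 0.   0.  10.3] shift [0.0705 0.0091 0.0003] rows>= 1.7
```

Request:
arm_command(series="0 0 5 0.01 0 0 100;0 0 10 0.021 0 0 100;0 0 10.3 0.04 0.003 0 100;0 0 10.3 0.055 0.006 0 100;0 0 10.3 0.07 0.009 0 100;0 0 10.3 0.07 0.009 0 100;0 0 10.3 0.07 0.009 0 45;0 0 10.3 0.07 0.009 0 45;0 0 10.3 0.07 0.009 0 45;0 0 10.3 0.07 0.009 0 45", grip_force=20)

```text
clock: 5.13
position: [0.5452, 0.1447, 0.0283]
orientation: [[0.5, -0.859, -0.106], [0.052, -0.092, 0.994], [-0.864, -0.503, -0.001]]
ft_force: [-10.7, -26.6, 20.9]
grip_width: 0.477
```

Run:
```python
from h import *
im,d,o=snap('wrist','w3'); print(o['position'],o['clock'],o['joints'],o['ft_force']); snap('side','s3')
```

```text
[0.54522404 0.14471399 0.02827629] 5.1333 [ 0.10692985  0.25457313  2.10802814 -0.00637479  0.25197781 -1.5641503 ] [-10.74111253 -26.62867565  20.93998702]
```

View pics/w3.png

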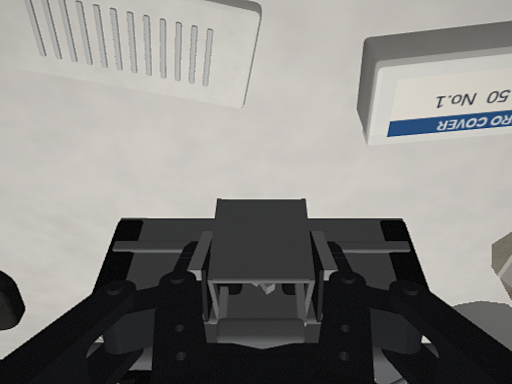

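View pics/s3.png

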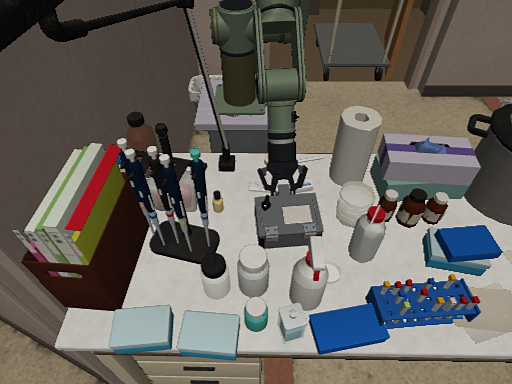

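Request:
arm_command(series="0 0 0 -0.01 0 0 47;0 0 0 -0.02 0 0 47;0 0 0 -0.025 0 0 60;0 0 0 -0.035 0.005 0 80;0 0 0 -0.05 0.01 0 100;0 0 0 -0.08 0.02 0 100;0 0 0 -0.12 0.03 0 100;0 0 0 -0.16 0.03 0 100;0 0 0 -0.19 0.03 0 100;0 0 0 -0.2 0.03 0 100")

```text
clock: 6.07
position: [0.42, 0.1315, 0.1915]
orientation: [[0.509, -0.855, -0.106], [0.053, -0.092, 0.994], [-0.859, -0.511, -0.001]]
ft_force: [0.9, 0.0, -0.4]
grip_width: 1.002
```

Run:
```python
from h import *
im,d,o=snap('wrist','w4'); print(o['position'],o['clock'],o['joints'],o['ft_force'])
```

```text
[0.42000295 0.13151499 0.19148436] 6.0667 [ 0.10800292 -0.4045894   2.27618765 -0.00342615  0.73336846 -1.56721119] [ 0.92841967  0.00189358 -0.4222849 ]
```

View pics/w4.png

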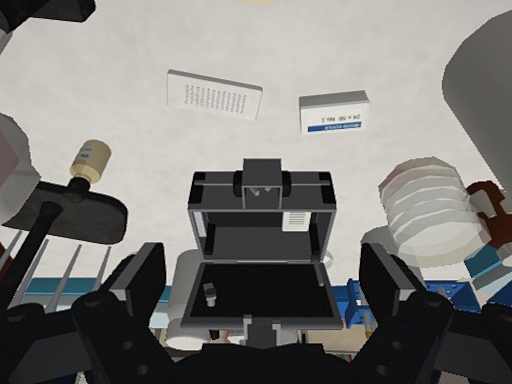

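Run:
```python
from h import *
R=down(96); go(C(-30,32,148),R,'pre')
R0=np.array(get_obs()['orientation']); print((R0.T@C(0,0,0)-R0.T@C(-1,0,0))*1000, R0.T@C(50,32,150)-R0.T@get_obs()['position'])
```

```text
pre rot [ 0.1 -0.1 30.8] shift [ 0.1219 -0.1186  0.0326] rows>= 4.3
[ 0.5123688  -0.85876462 -0.00123881] [ 0.16120222 -0.18830718  0.03253247]
```

Request:
arm_command(series="0 0 7 0 -0.02 0.01 40;0 0 14 0.02 -0.04 0.02 20;0 0 21 0.05 -0.065 0.03 0;0 0 28 0.085 -0.09 0.033 0;0 0 30.8 0.11 -0.11 0.033 0;0 0 30.8 0.122 -0.119 0.033 0;0 0 30.8 0.122 -0.119 0.033 0;0 0 30.8 0.122 -0.119 0.033 0;0 0 30.8 0.122 -0.119 0.033 0;0 0 30.8 0.122 -0.119 0.033 0")

```text
clock: 6.95
position: [0.5798, 0.1819, 0.1495]
orientation: [[0.002, -0.994, -0.106], [-0.001, -0.106, 0.994], [-1.0, -0.002, -0.001]]
ft_force: [-1.1, 0.7, 1.1]
grip_width: -0.0
```

Run:
```python
from h import *
im,d,o=snap('wrist','w5'); print(o['position'],C(-30,32,148),o['clock'],o['ft_force'],o['grip_width']); snap('side','s5')
R=down(96)
for x in (0,20,40,50,54): go(C(x,32,148),R,x)
```

```text
[0.57984983 0.18190684 0.14946282] [0.58051943 0.18138885 0.148     ] 6.95 [-1.06643555  0.67608722  1.09014491] -0.0004438707193034076
0 rot [ 0.1 -0.1  0.2] shift [ 0.0022 -0.0302 -0.0006] rows>= 0.7
20 rot [ 0.1 -0.1  0.2] shift [ 0.0022 -0.0502 -0.0007] rows>= 1.2
40 rot [ 0.1 -0.1  0.2] shift [ 0.0023 -0.0702 -0.0007] rows>= 1.7
50 rot [ 0.1 -0.1  0.2] shift [ 0.0023 -0.0802 -0.0007] rows>= 1.9
54 rot [ 0.1 -0.1  0.2] shift [ 0.0023 -0.0842 -0.0007] rows>= 2.0
```

View pics/w5.png

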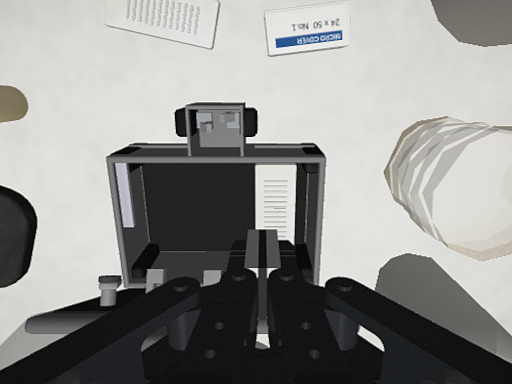

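Request:
arm_command(series="0 0 0 0.002 -0.012 0 0;0 0 0 0.002 -0.024 0 0;0 0 0 0.002 -0.035 0 0;0 0 0 0.002 -0.045 0 0;0 0 0 0.002 -0.054 0 0;0 0 0 0.002 -0.062 0 0;0 0 0 0.002 -0.069 0 0;0 0 0 0.002 -0.075 0 0;0 0 0 0.002 -0.08 0 0;0 0 0 0.002 -0.082 0 0")

```text
clock: 7.88
position: [0.6624, 0.1909, 0.1571]
orientation: [[0.008, -0.994, -0.108], [-0.001, -0.108, 0.994], [-1.0, -0.008, -0.002]]
ft_force: [-10.6, -0.3, 22.7]
grip_width: 0.004
```

Run:
```python
from h import *
im,d,o=snap('wrist','w6'); print(o['position'],C(52,32,148),o['clock'],o['ft_force'],o['grip_width']); im,d,_=snap('side','s6')
cv2.imwrite('pics/s6c.png',cv2.resize(cv2.cvtColor(im[120:300,190:370],cv2.COLOR_RGB2BGR),None,fx=3,fy=3))
```

```text
[0.66236226 0.1909111  0.1570693 ] [0.66207023 0.18996018 0.148     ] 7.8833 [-10.60222881  -0.34204461  22.69607852] 0.004356627926257792
```

View pics/s6c.png

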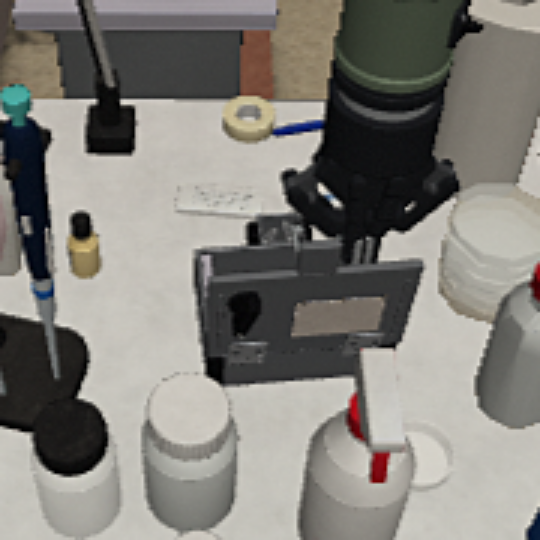

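View pics/w6.png

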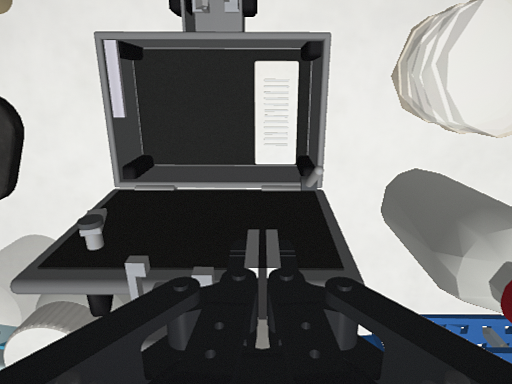

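Run:
```python
from h import *
f=np.load('pics/s6.npz');d=f['d']
# lid upper face points: crop coords /3 + (190,120)
for a,b in [(230,290),(230,350),(400,285),(390,340),(340,280),(310,315),(320,255)]:
    u,v=int(190+a/3),int(120+b/3); P=px2w('side',u,v,d=d[v,u]); q=P-O; a_=np.deg2rad(6); print(u,v,P.round(3),'case x,y',(q[0]*np.cos(a_)+q[1]*np.sin(a_)).round(4),(-q[0]*np.sin(a_)+q[1]*np.cos(a_)).round(4))
```

```text
266 216 [0.691 0.092 0.158] case x,y 0.0709 -0.0681
266 236 [0.687 0.094 0.073] case x,y 0.0667 -0.066
323 215 [0.675 0.223 0.143] case x,y 0.0688 0.0638
320 233 [0.669 0.228 0.063] case x,y 0.0629 0.069
303 213 [0.683 0.175 0.16 ] case x,y 0.0716 0.0153
293 225 [0.68  0.157 0.111] case x,y 0.0668 -0.0027
296 205 [0.687 0.157 0.193] case x,y 0.0736 -0.0036
```

Request:
arm_command(series="0 0 0 0 0.01 0 0;0 0 0 -0.005 0.025 0 0;0 0 0 -0.015 0.045 0 0;0 0 0 -0.03 0.07 0 0;0 0 0 -0.05 0.1 0 0;0 0 0 -0.07 0.13 0 0;0 0 0 -0.08 0.15 0 20;0 0 0 -0.08 0.17 0 40;0 0 0 -0.08 0.18 0 60;0 0 0 -0.08 0.18 0 60")

```text
clock: 8.82
position: [0.4803, 0.1716, 0.2367]
orientation: [[0.009, -0.994, -0.109], [-0.001, -0.109, 0.994], [-1.0, -0.009, -0.002]]
ft_force: [0.6, -0.2, 0.0]
grip_width: 0.566
```

Run:
```python
from h import *
im,d,o=snap('wrist','w7'); print(o['position'],o['clock'],o['ft_force'],o['grip_width'])
W=lambda u,v,z: px2w('wrist',u,v,z=z,o=o)
for n in ['mailer','mailer_packed','free_space','case','hinge']:
    print(n,[(np.round(r['uv'],1).tolist(),round(r['confidence'],2)) for r in models.place_of(n,'wrist')][:3])
print(w2px('wrist',C(0,0,0),o),w2px('wrist',C(0,-30,7),o),w2px('wrist',C(55,0,58),o))
im,d,o=snap('side','s7');
cv2.imwrite('pics/s7c.png',cv2.resize(cv2.cvtColor(im[120:300,190:370],cv2.COLOR_RGB2BGR),None,fx=3,fy=3))
a_=np.deg2rad(6)
for u,v in [(266,216),(266,236),(303,213),(293,225),(296,205)]:
    q=px2w('side',u,v,d=d[v,u])-O;print((q[0]*np.cos(a_)+q[1]*np.sin(a_)).round(4),q[2].round(3))
```

```text
[0.4802537  0.17156618 0.23671449] 8.8167 [ 0.61035629 -0.18420506  0.02997132] 0.5659469324762025
mailer [([193.5, 126.8], 0.67)]
mailer_packed [([268.6, 255.1], 0.55)]
free_space [([210.6, 257.2], 0.81)]
case [([234.3, 253.8], 0.89), ([229.9, 204.6], 0.31)]
hinge [([236.1, 314.8], 0.71)]
[236.50541062 251.12819521] [212.29024331 253.71414172] [233.58445279 317.74966907]
0.0769 0.166
0.0671 0.074
0.0768 0.167
0.0708 0.116
0.0812 0.202
```

View pics/w7.png

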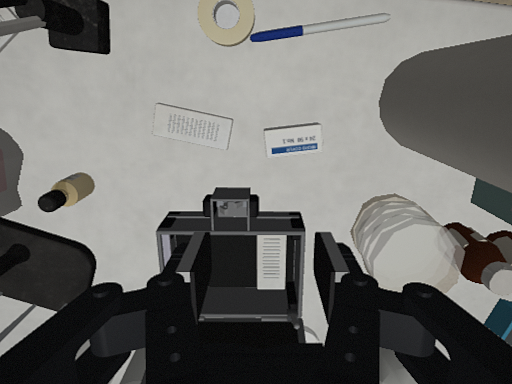

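View pics/s7c.png

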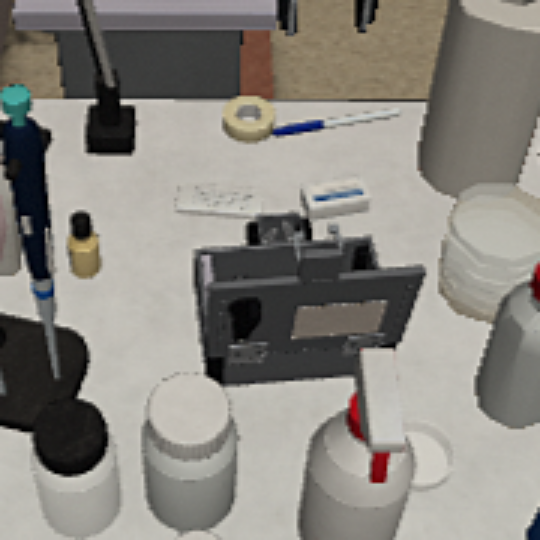

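Run:
```python
from h import *
im=cv2.imread('pics/w7.png'); f=np.load('pics/w7.npz');o={'position':f['p'],'orientation':f['R']}
cv2.imwrite('pics/w7m.png',cv2.resize(im[90:170,140:260],None,fx=6,fy=6,interpolation=cv2.INTER_CUBIC))
a=np.deg2rad(84.6);ey=np.array([np.cos(a),np.sin(a),0]);ex=np.array([ey[1],-ey[0],0])
for s,t in [(-1,-1),(1,-1),(1,1),(-1,1)]:
    p=w2px('wrist',np.array([.4609,.0909,.0095])+ex*.018*s+ey*.043*t,o); print(((p-[140,90])*6).round())
go([.461,.091,.12],down(-5.4)); go([.461,.091,.002],down(-5.4))
```

```text
[92. 78.]
[ 71. 272.]
[525. 364.]
[558. 175.]
 rot [101.6   0.2   0.4] shift [ 0.1152  0.0314 -0.0773] rows>= 14.2
 rot [101.6   0.2   0.4] shift [ 0.2332  0.0322 -0.0771] rows>= 14.2
```

View pics/w7m.png

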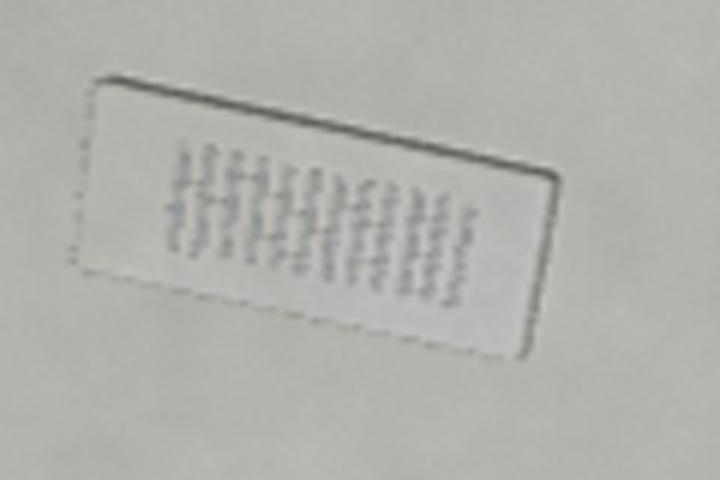

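Corners (100,78), (558,175), (525,358), (75,270) in the crop match the model of the 36×86 mailer within 1 mm. Turning the hand over it.

Request:
arm_command(series="7 0 0 0 0.01 -0.01 60;14 0 0 0.01 0.02 -0.02 60;21 0 0 0.02 0.025 -0.035 60;28 0 0 0.03 0.03 -0.05 60;35 0 0 0.045 0.031 -0.065 60;42 0 0 0.06 0.031 -0.077 60;49 0 0 0.08 0.031 -0.077 60;56 0 0 0.1 0.031 -0.077 60;63 0 0 0.11 0.031 -0.077 60;70 0 0 0.115 0.031 -0.077 60")

```text
clock: 10.0
position: [0.4602, 0.0911, 0.1176]
orientation: [[0.002, -0.435, 0.9], [-0.002, 0.9, 0.435], [-1.0, -0.003, 0.001]]
ft_force: [-1.5, 0.5, -0.8]
grip_width: 0.602
```

Run:
```python
from h import *
go([.461,.091,.12],down(-5.4)); go([.461,.091,.002],down(-5.4))
```

```text
rot [31.2  0.1  0.1] shift [-0.0024 -0.0004  0.0007] rows>= 4.4
 rot [31.2  0.1  0.1] shift [ 1.156e-01 -1.000e-04  6.000e-04] rows>= 4.4
```

Request:
arm_command(series="7 0 0 0 0 0 60;14 0 0 0 0 0 60;21 0 0 0.01 0 0 60;28 0 0 0.03 0 0 60;31.2 0 0 0.055 0 0.0005 60;31.2 0 0 0.08 0 0.0005 60;31.2 0 0 0.098 0 0.0005 60;31.2 0 0 0.108 0 0.0005 60;31.2 0 0 0.114 0 0.0005 60;31.2 0 0 0.1155 0 0.0005 60")

```text
clock: 10.83
position: [0.4606, 0.091, 0.0011]
orientation: [[0.001, 0.094, 0.996], [-0.002, 0.996, -0.094], [-1.0, -0.002, 0.001]]
ft_force: [-0.7, -0.3, 0.0]
grip_width: 0.602
```

Run:
```python
from h import *
im,d,o=snap('wrist','w8'); print(o['position'],o['orientation'][:,2],o['clock'],o['ft_force'],o['grip_width'])
```

```text
[0.46059352 0.09098386 0.00112642] [ 9.95566659e-01 -9.40559885e-02  7.05353699e-04] 10.8333 [-0.71414452 -0.34622965  0.00441936] 0.6022557492087357
```

View pics/w8.png

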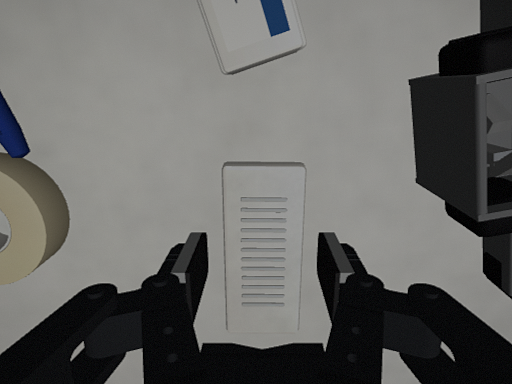

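Request:
arm_command(series="0 0 0 -0.001 0 0 35;0 0 0 -0.001 0 0 35;0 0 0 -0.001 0 0 35;0 0 0 -0.001 0 0 35;0 0 0 -0.001 0 0 35;0 0 0 -0.01 0 0 35;0 0 0 -0.03 0 0 35;0 0 0 -0.06 0 0 35;0 0 0 -0.09 0 0 35;0 0 0 -0.12 0 0 35", grip_force=25)

```text
clock: 11.72
position: [0.4599, 0.0912, 0.123]
orientation: [[0.0, 0.094, 0.996], [-0.002, 0.996, -0.094], [-1.0, -0.002, 0.0]]
ft_force: [0.2, 0.1, -0.6]
grip_width: 0.41
```

Run:
```python
from h import *
im,d,o=snap('wrist','w9'); print(o['position'],o['clock'],o['ft_force'],o['grip_width'])
f=lambda r:[(np.round(r_['uv'],1).tolist(),round(r_['confidence'],2)) for r_ in r]
go(C(0,-30,160),down(96)); go(C(0,-30,10),down(96))
```

```text
[0.45986665 0.09123987 0.12300206] 11.7167 [ 0.18236833  0.14819903 -0.62599982] 0.41026061730173985
 rot [-101.4    0.5    0.7] shift [-0.0286  0.0455  0.1487] rows>= 14.2
 rot [-101.4    0.5    0.7] shift [0.1214 0.0455 0.1468] rows>= 14.2
```

View pics/w9.png

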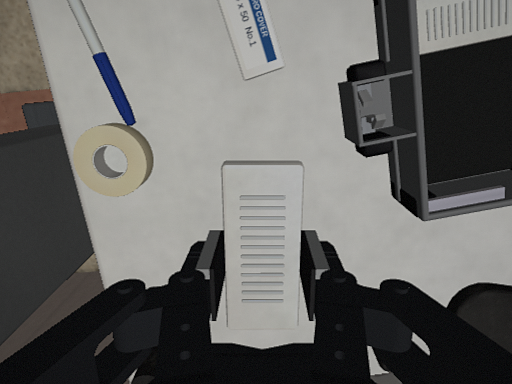

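Run:
```python
from h import *
f=np.load('pics/w9.npz');o={'position':f['p'],'orientation':f['R']}
P=px2w('wrist',263,163,z=.1305,o=o); print((f['R'].T@(P-f['p'])).round(4))
```

```text
[-0.0076  0.043   0.0003]
```

Request:
arm_command(series="-7 0 0 -0.01 0 0 35;-14 0 0 -0.02 0 0 35;-21 0 0 -0.029 0 0.005 35;-28 0 0 -0.035 0.005 0.01 35;-35 0 0 -0.04 0.01 0.02 35;-42 0 0 -0.045 0.015 0.03 35;-49 0 0 -0.045 0.02 0.04 35;-56 0 0 -0.045 0.025 0.05 35;-63 0 0 -0.045 0.03 0.06 35;-70 0 0 -0.045 0.035 0.07 35")

```text
clock: 12.6
position: [0.5373, 0.1201, 0.1754]
orientation: [[0.012, -0.906, 0.423], [-0.002, 0.423, 0.906], [-1.0, -0.011, 0.004]]
ft_force: [-0.6, 0.7, -0.5]
grip_width: 0.411
```

Run:
```python
from h import *
print(get_obs()['position'])
go(C(0,-30,165),down(96)); go(C(0,-30,80),down(96)); go(C(0,-30,10),down(96))
```

```text
[0.53728012 0.12005613 0.17543045]
 rot [-31.    0.    0.7] shift [ 0.0114 -0.0708  0.0362] rows>= 4.3
 rot [-31.    0.    0.7] shift [ 0.0964 -0.0698  0.0358] rows>= 4.3
 rot [-31.    0.    0.7] shift [ 0.1664 -0.069   0.0356] rows>= 4.4
```

Request:
arm_command(series="-7 0 0 0 -0.01 0.005 35;-14 0 0 0 -0.025 0.012 35;-21 0 0 0 -0.04 0.02 35;-28 0 0.4 0 -0.055 0.028 35;-31 0 0.7 0.01 -0.065 0.034 35;-31 0 0.7 0.03 -0.07 0.036 35;-31 0 0.7 0.055 -0.07 0.036 35;-31 0 0.7 0.08 -0.07 0.036 35;-31 0 0.7 0.094 -0.07 0.036 35;-31 0 0.7 0.096 -0.07 0.036 35")

```text
clock: 13.43
position: [0.6135, 0.1227, 0.0762]
orientation: [[-0.008, -0.995, -0.104], [-0.0, -0.104, 0.995], [-1.0, 0.008, 0.001]]
ft_force: [-0.1, -0.2, -0.8]
grip_width: 0.411
```

Run:
```python
from h import *
im,d,o=snap('wrist','w10'); print(o['position'],o['clock'],o['ft_force'],o['grip_width'])
go(C(0,-30,10),down(96))
print('rim corners px',w2px('wrist',C(-55,-80,58),o),w2px('wrist',C(-55,80,58),o))
```

```text
[0.61354347 0.1226883  0.0762287 ] 13.4333 [-0.09793894 -0.2290867  -0.78797147] 0.4106517528475027
 rot [-0.   0.  -0.3] shift [ 0.0679 -0.0023 -0.0002] rows>= 1.6
rim corners px [158.38223091 133.2011452 ] [486.29829487 132.65670356]
```

View pics/w10.png

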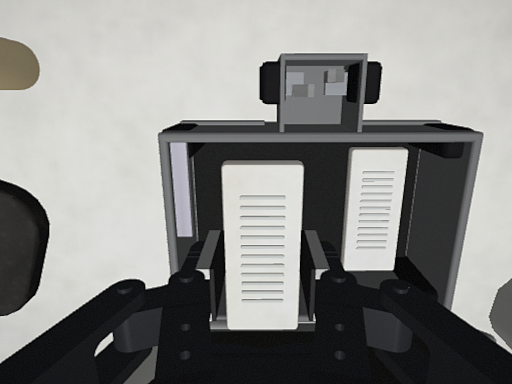

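Request:
arm_command(series="0 0 0 0.015 0 0 35;0 0 0 0.03 -0.001 0 35;0 0 0 0.045 -0.001 0 35;0 0 0 0.056 -0.001 0 35;0 0 0 0.063 -0.001 0 35;0 0 0 0.066 -0.001 0 35;0 0 0 0.067 -0.001 0 35;0 0 0 0.067 -0.001 0 35;0 0 0 0.067 -0.001 0 35;0 0 0 0.067 -0.001 0 35")

```text
clock: 14.32
position: [0.6163, 0.123, 0.0118]
orientation: [[-0.004, -0.995, -0.104], [0.0, -0.104, 0.995], [-1.0, 0.003, 0.001]]
ft_force: [0.2, -0.3, 0.5]
grip_width: 0.406
```

Run:
```python
from h import *
o=get_obs(); print(o['position'],o['clock'],o['ft_force'],o['grip_width'])
```

```text
[0.61629439 0.12298073 0.01183641] 14.3167 [ 0.24875136 -0.25279069  0.53202918] 0.40611377860302017
```

Request:
arm_command(series="0 0 0 0.002 0 0 35;0 0 0 0.0035 0 0 35;0 0 0 0.0035 0 0 35;0 0 0 0.0035 0 0 48;0 0 0 0.0035 0 0 54;0 0 0 0.0035 0 0 54;0 0 0 -0.01 0 0 54;0 0 0 -0.03 0 0 54;0 0 0 -0.06 0.01 0 54;0 0 0 -0.09 0.03 0 54")

```text
clock: 15.15
position: [0.5881, 0.1195, 0.1031]
orientation: [[-0.002, -0.995, -0.104], [-0.0, -0.104, 0.995], [-1.0, 0.002, 0.0]]
ft_force: [-0.4, -0.4, 1.5]
grip_width: 0.534
```

Run:
```python
from h import *
im,d,o=snap('wrist','w11'); print(o['position'],o['clock'],o['ft_force'],o['grip_width'])
for n in ['mailer','mailer_packed','free_space']: print(n,[(np.round(r_['uv'],1).tolist(),round(r_['confidence'],2)) for r_ in models.place_of(n,'wrist')][:3])
```

```text
[0.58806966 0.11951764 0.1030986 ] 15.15 [-0.39826979 -0.42051833  1.49795663] 0.5339099575572253
mailer [([265.0, 226.5], 0.77)]
mailer_packed [([353.7, 226.0], 0.91)]
free_space []
```

View pics/w11.png

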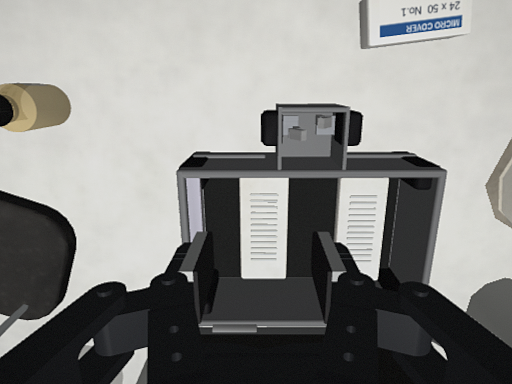

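Run:
```python
from h import *
f=np.load('pics/w11.npz');o={'position':f['p'],'orientation':f['R']}
for u,v in [(265,185),(265,230),(265,268),(245,230),(284,230),(305,230),(355,230),(355,190)]:
    q=px2w('wrist',u,v,d=f['d'][v,u],o=o); print(u,v,q.round(4))
d=np.load('pics/s7.npz')['d']
for u,v in [(316,243),(318,255),(320,262),(312,240)]: print(px2w('side',u,v,d=d[v,u]).round(3))
go(C(40,45,265),down(6)); go(C(74,45,265),down(6)); go(C(74,45,150),down(6))
```

```text
265 185 [0.5828 0.1214 0.0167]
265 230 [0.618  0.1251 0.0169]
265 268 [0.6502 0.1285 0.0168]
245 230 [0.6197 0.1101 0.0165]
284 230 [0.6167 0.1394 0.0164]
305 230 [0.6186 0.1568 0.0082]
355 230 [0.6116 0.1932 0.0154]
355 190 [0.5801 0.1873 0.0157]
[0.799 0.186 0.214]
[0.825 0.187 0.213]
[0.84  0.189 0.213]
[0.794 0.179 0.216]
 rot [90.  0.  0.] shift [-0.161  -0.0692  0.0752] rows>= 12.6
 rot [90.  0.  0.] shift [-0.161  -0.1032  0.0752] rows>= 12.6
 rot [90.  0.  0.] shift [-0.046  -0.1031  0.0752] rows>= 12.6
```

Request:
arm_command(series="0 0 0 -0.04 0.02 0 60;0 0 0 -0.08 0.02 0 60;7 0 0 -0.12 0.02 0 60;14 0 0 -0.16 0.02 0.01 60;21 0 0 -0.161 0.02 0.025 60;28 0 0 -0.161 0.01 0.04 60;35 0 0 -0.161 0 0.055 60;42 0 0 -0.161 -0.02 0.07 60;49 0 0 -0.161 -0.045 0.075 60;56 0 0 -0.161 -0.07 0.075 60")

```text
clock: 16.18
position: [0.6498, 0.2032, 0.263]
orientation: [[-0.002, -0.639, 0.769], [0.0, 0.769, 0.639], [-1.0, 0.002, -0.002]]
ft_force: [-0.5, 0.4, -0.4]
grip_width: 0.601
```

Run:
```python
from h import *
print(get_obs()['position'])
go(C(74,45,265),down(6)); go(C(74,45,150),down(6))
```

```text
[0.64975229 0.203244   0.26303255]
 rot [33.7 -0.1 -0.1] shift [-0.002  -0.0195  0.0265] rows>= 4.7
 rot [33.7 -0.1 -0.1] shift [ 0.113  -0.0197  0.0267] rows>= 4.7
```

Request:
arm_command(series="7 0 0 0 -0.007 0.01 60;14 0 0 0 -0.014 0.018 60;21 0 0 0 -0.019 0.025 60;28 0 0 0 -0.0195 0.0265 60;33.7 0 0 0 -0.0195 0.0265 60;33.7 0 0 0.02 -0.0195 0.0265 60;33.7 0 0 0.04 -0.0195 0.0265 60;33.7 0 0 0.04 -0.0195 0.0265 60;33.7 0 0 0.04 -0.0195 0.0265 60;33.7 0 0 0.04 -0.0195 0.0265 60")

```text
clock: 17.02
position: [0.6827, 0.2051, 0.2225]
orientation: [[-0.003, -0.105, 0.994], [0.0, 0.994, 0.105], [-1.0, 0.0, -0.003]]
ft_force: [0.6, 0.1, 0.7]
grip_width: 0.598
```

Run:
```python
from h import *
im,d,o=snap('wrist','w12'); print(o['position'],o['clock'],o['ft_force'])
go(C(74,45,150),down(6));snap('side','s12')
```

```text
[0.68272293 0.20510541 0.22251218] 17.0167 [0.58967919 0.07571981 0.65626513]
 rot [ 0.  -0.1 -0. ] shift [ 0.0737 -0.     -0.0006] rows>= 1.8
```

View pics/w12.png

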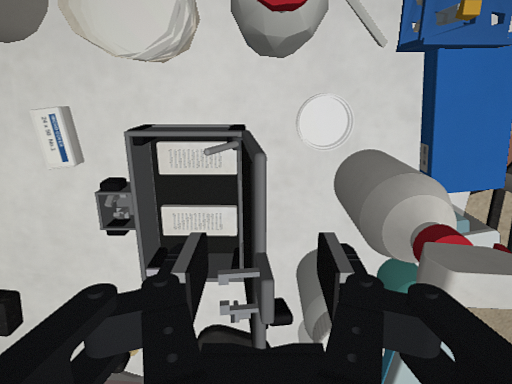

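View pics/s12.png

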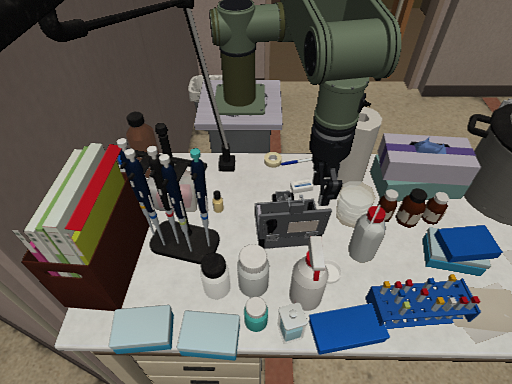

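Request:
arm_command(series="0 0 0 0.02 0 0 60;0 0 0 0.04 0 0 60;0 0 0 0.06 0 0 60;0 0 0 0.071 0 0 60;0 0 0 0.073 0 0 60;0 0 0 0.073 0 -0.01 60;0 0 0 0.073 0 -0.02 60;0 0 0 0.073 0 -0.028 60;0 0 0 0.073 0 -0.036 60;0 0 0 0.073 0 -0.043 60")

```text
clock: 17.95
position: [0.641, 0.201, 0.153]
orientation: [[0.003, -0.105, 0.994], [0.001, 0.994, 0.105], [-1.0, 0.001, 0.003]]
ft_force: [-0.2, 0.5, 0.3]
grip_width: 0.599
```

Run:
```python
from h import *
im,d,o=snap('wrist','w13'); print(o['position'],o['clock'],o['ft_force'])
go(C(5,45,150),down(6))
```

```text
[0.6410132  0.20095524 0.15298373] 17.95 [-0.16515142  0.50037735  0.25265449]
 rot [ 0.1  0.  -0. ] shift [ 0.0025 -0.0003 -0.0256] rows>= 0.6
```

View pics/w13.png

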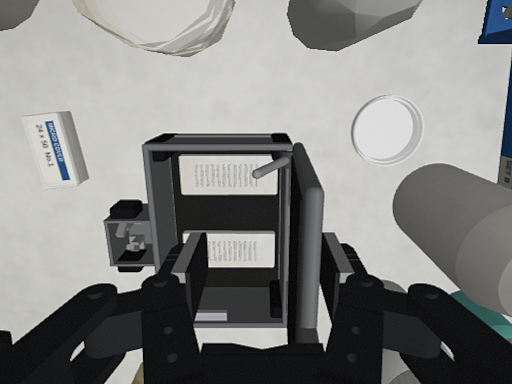

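Request:
arm_command(series="0 0 0 0.001 0 -0.006 60;0 0 0 0.001 0 -0.012 60;0 0 0 0.001 0 -0.018 60;0 0 0 0.001 0 -0.023 60;0 0 0 0.001 0 -0.028 60;0 0 0 0.001 0 -0.03 60;0 0 0 0.001 0 -0.03 60;0 0 0 0.001 0 -0.03 60;0 0 0 0.001 0 -0.03 60;0 0 0 0.001 0 -0.03 60")

```text
clock: 18.83
position: [0.6099, 0.1978, 0.1515]
orientation: [[0.001, -0.106, 0.994], [0.001, 0.994, 0.106], [-1.0, 0.001, 0.001]]
ft_force: [0.1, 0.5, -0.5]
grip_width: 0.602
```

Run:
```python
from h import *
im,d,o=snap('wrist','w14'); print(o['position'],o['clock'],o['ft_force'])
```

```text
[0.6098987  0.19775814 0.15151473] 18.8333 [ 0.07759365  0.48283454 -0.45597059]
```

View pics/w14.png

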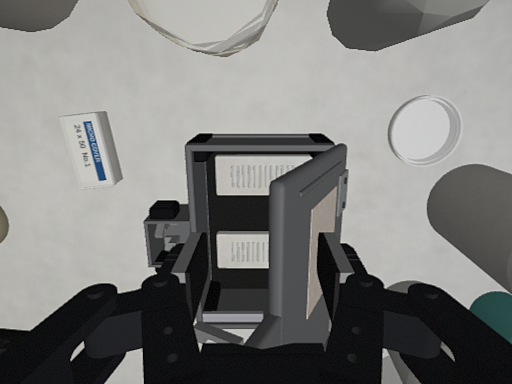

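Run:
```python
from h import *
def cp(th,r=100,off=8):
    return 55-r*np.cos(th)+8*np.sin(th)+off, 58+r*np.sin(th)+8*np.cos(th)
x,z=cp(1.1); print(x,z)
go(C(45,0,220),down(86),'pre')
go(C(x+8,0,z+8),down(86),'touch')
```

```text
24.770046737933754 150.74950497754816
pre rot [-79.9   0.1  -0. ] shift [-0.0685 -0.0452  0.0441] rows>= 11.2
touch rot [-79.9   0.1  -0. ] shift [-0.0073 -0.0452  0.0318] rows>= 11.2
```

Request:
arm_command(series="0 0 0 -0.02 0 0 60;0 0 0 -0.05 0 0 60;0 0 0 -0.08 0 0 60;-7 0 0 -0.1 0 0 40;-14 0 0 -0.1 -0.005 0.01 20;-21 0 0 -0.1 -0.012 0.02 0;-28 0 0 -0.1 -0.02 0.03 0;-35 0 0 -0.1 -0.03 0.04 0;-42 0 0 -0.1 -0.04 0.045 0;-49 0 0 -0.1 -0.045 0.045 0")

```text
clock: 19.72
position: [0.6606, 0.1564, 0.2511]
orientation: [[0.001, -0.823, 0.569], [0.0, 0.569, 0.823], [-1.0, -0.001, 0.001]]
ft_force: [0.0, 0.1, 0.6]
grip_width: -0.002
```

Run:
```python
from h import *
print(get_obs()['position'])
go(C(45,0,230),down(86),'pre')
```

```text
[0.6605975  0.15638805 0.25114167]
pre rot [-30.7   0.    0.1] shift [ 0.0211  0.0024 -0.0004] rows>= 4.3
```

Request:
arm_command(series="-7 0 0 0 0.002 0 0;-14 0 0 0 0.002 0 0;-21 0 0 0 0.002 0 0;-28 0 0 0 0.002 0 0;-30.7 0 0 0.01 0.002 0 0;-30.7 0 0 0.02 0.002 0 0;-30.7 0 0 0.02 0.002 0 0;-30.7 0 0 0.02 0.002 0 0;-30.7 0 0 0.02 0.002 0 0;-30.7 0 0 0.02 0.002 0 0")

```text
clock: 20.55
position: [0.6593, 0.1576, 0.2316]
orientation: [[0.002, -0.998, 0.07], [0.0, 0.07, 0.998], [-1.0, -0.002, 0.0]]
ft_force: [-1.1, 0.9, 0.0]
grip_width: 0.0
```

Run:
```python
from h import *
im,d,o=snap('side','s15'); print(o['position'],o['clock'])
cv2.imwrite('pics/s15c.png',cv2.resize(cv2.cvtColor(im[100:280,190:370],cv2.COLOR_RGB2BGR),None,fx=3,fy=3))
a_=np.deg2rad(6)
for v in range(185,235,6):
  for u in (285,):
    q=px2w('side',u,v,d=d[v,u])-O;print(u,v,(1000*np.array([q[0]*np.cos(a_)+q[1]*np.sin(a_),-q[0]*np.sin(a_)+q[1]*np.cos(a_),q[2]])).round(0))
def cp(th,r=100,off=8):
    return 55-r*np.cos(th)+8*np.sin(th)+off, 58+r*np.sin(th)+8*np.cos(th)
for th in (1.1,1.0,.9,.8,.7,.6,.5,.4,.3,.2,.1,0):
    x,z=cp(th); go(C(x,0,z),down(86),round(th,1))
```

```text
[0.65928738 0.1576002  0.23163765] 20.55
285 185 [ -1. -16. 178.]
285 191 [  9. -17. 168.]
285 197 [ 14. -16. 152.]
285 203 [ 22. -17. 139.]
285 209 [ 30. -17. 127.]
285 215 [ 36. -17. 112.]
285 221 [ 44. -18.  98.]
285 227 [ 50. -18.  82.]
285 233 [ 58. -18.  67.]
1.1 rot [0.  0.  0.1] shift [ 0.081   0.021  -0.0038] rows>= 2.0
1.0 rot [0.  0.  0.1] shift [ 0.0853  0.0299 -0.0054] rows>= 2.2
0.9 rot [0.  0.  0.1] shift [ 0.0904  0.0384 -0.0068] rows>= 2.4
0.8 rot [0.  0.  0.1] shift [ 0.0964  0.0463 -0.0082] rows>= 2.6
0.7 rot [0.  0.  0.1] shift [ 0.1031  0.0536 -0.0095] rows>= 2.8
0.6 rot [0.  0.  0.1] shift [ 0.1106  0.0602 -0.0107] rows>= 3.0
0.5 rot [0.  0.  0.1] shift [ 0.1187  0.0661 -0.0117] rows>= 3.3
0.4 rot [0.  0.  0.1] shift [ 0.1273  0.0711 -0.0126] rows>= 3.5
0.3 rot [0.  0.  0.1] shift [ 0.1364  0.0752 -0.0133] rows>= 3.7
0.2 rot [0.  0.  0.1] shift [ 0.1459  0.0784 -0.0139] rows>= 4.0
0.1 rot [0.  0.  0.1] shift [ 0.1557  0.0807 -0.0143] rows>= 4.2
0 rot [0.  0.  0.1] shift [ 0.1656  0.082  -0.0145] rows>= 4.4
```

View pics/s15c.png

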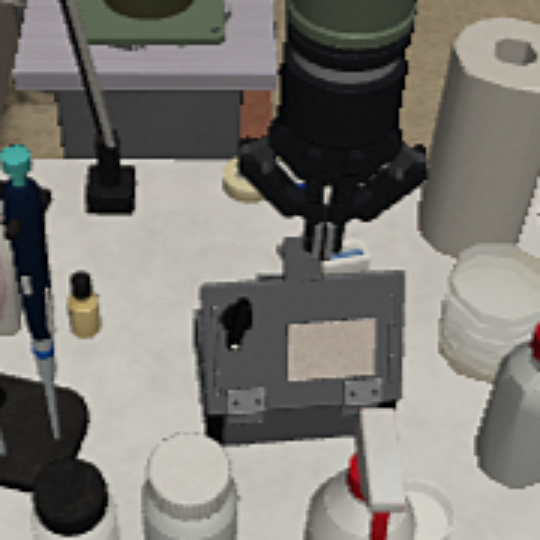

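Request:
arm_command(series="0 0 0 0.035 0.005 -0.002 0;0 0 0 0.065 0.012 -0.003 0;0 0 0 0.081 0.021 -0.004 0;0 0 0 0.085 0.03 -0.005 0;0 0 0 0.09 0.038 -0.007 0;0 0 0 0.096 0.046 -0.008 0;0 0 0 0.103 0.0536 -0.0095 0;0 0 0 0.111 0.06 -0.011 0;0 0 0 0.119 0.066 -0.012 0;0 0 0 0.127 0.071 -0.0126 0")

```text
clock: 21.43
position: [0.5883, 0.1501, 0.1049]
orientation: [[0.004, -0.998, 0.069], [0.001, 0.069, 0.998], [-1.0, -0.004, 0.001]]
ft_force: [1.8, 0.0, 1.9]
grip_width: 0.004
```

Run:
```python
from h import *
im,d,o=snap('side','s16'); print(o['position'],o['clock'],o['ft_force'])
cv2.imwrite('pics/s16c.png',cv2.resize(cv2.cvtColor(im[100:280,190:370],cv2.COLOR_RGB2BGR),None,fx=3,fy=3))
def cp(th,r=100,off=8):
    return 55-r*np.cos(th)+8*np.sin(th)+off, 58+r*np.sin(th)+8*np.cos(th)
for th in (.4,.3,.2,.1,0):
    x,z=cp(th); go(C(x,0,z),down(86),round(th,1))
```

```text
[0.58830397 0.15005425 0.10493137] 21.4333 [1.79031932 0.02305455 1.93245908]
0.4 rot [ 0. -0. -0.] shift [-0.0019 -0.002   0.0003] rows>= 0.1
0.3 rot [ 0. -0. -0.] shift [ 0.0072  0.0021 -0.0004] rows>= 0.2
0.2 rot [ 0. -0. -0.] shift [ 0.0167  0.0053 -0.001 ] rows>= 0.4
0.1 rot [ 0. -0. -0.] shift [ 0.0265  0.0075 -0.0013] rows>= 0.7
0 rot [ 0. -0. -0.] shift [ 0.0364  0.0088 -0.0016] rows>= 0.9
```

View pics/s16c.png

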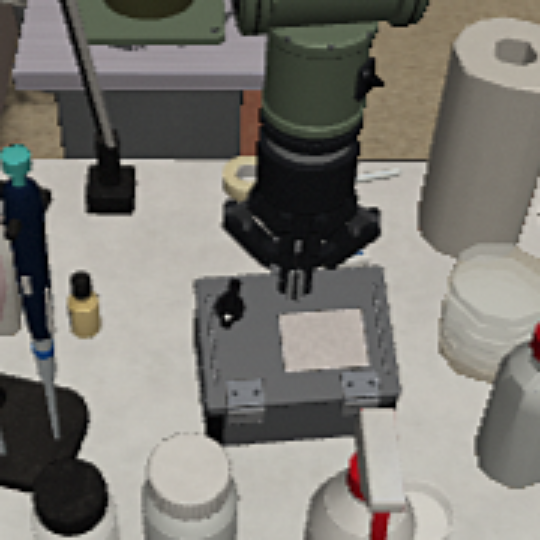

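Request:
arm_command(series="0 0 0 0.007 0.004 0 0;0 0 0 0.016 0.008 -0.001 0;0 0 0 0.026 0.012 -0.001 0;0 0 0 0.033 0.014 -0.001 0;0 0 0 0.036 0.014 -0.001 0;0 0 0 0.039 0.014 -0.001 0;0 0 0 0.041 0.014 -0.001 0;0 0 0 0.043 0.014 -0.001 0;0 0 0 0.043 0.014 -0.001 0;0 0 0 0.043 0.014 -0.001 0")

```text
clock: 22.32
position: [0.5719, 0.1498, 0.0654]
orientation: [[-0.002, -0.998, 0.069], [-0.001, 0.069, 0.998], [-1.0, 0.001, -0.001]]
ft_force: [-13.8, -3.3, 37.8]
grip_width: -0.0
```

Run:
```python
from h import *
im,d,o=snap('wrist','w17'); print(o['position'],o['clock'],o['ft_force'])
```

```text
[0.57188596 0.14978601 0.06541235] 22.3167 [-13.82742713  -3.30749487  37.79642736]
```

View pics/w17.png

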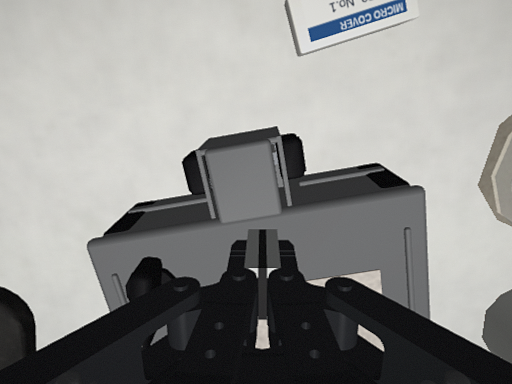

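Run:
```python
from h import *
go(C(-29,-54,150),down(86)); go(C(-29,-54,73),down(86)); print(C(-29,-54,88))
```

```text
rot [ 0.1 -0.1 -0.1] shift [-0.0845 -0.0221 -0.0525] rows>= 2.4
 rot [ 0.1 -0.1 -0.1] shift [-0.0075 -0.0222 -0.0524] rows>= 1.4
[0.5905034  0.09596449 0.088     ]
```

Request:
arm_command(series="0 0 0 -0.02 0 0 0;0 0 0 -0.05 0 0 0;0 0 0 -0.08 0 0 20;0 0 0 -0.085 -0.008 -0.02 40;0 0 0 -0.085 -0.016 -0.04 40;0 0 0 -0.085 -0.022 -0.05 40;0 0 0 -0.085 -0.022 -0.05 40;0 0 0 -0.085 -0.022 -0.05 40;0 0 0 -0.085 -0.022 -0.05 40;0 0 0 -0.085 -0.022 -0.05 40")

```text
clock: 23.2
position: [0.5895, 0.0994, 0.1493]
orientation: [[-0.004, -0.998, 0.068], [-0.001, 0.068, 0.998], [-1.0, 0.004, -0.001]]
ft_force: [-0.7, -0.6, 0.0]
grip_width: 0.4
```

Run:
```python
from h import *
im,d,o=snap('wrist','w18'); print(o['position'],o['clock'],o['ft_force'])
print([(np.round(r['uv'],1).tolist(),round(r['confidence'],2)) for r in models.place_of('wing_top','wrist')][:3],w2px('wrist',C(-29,-54,88),o))
snap('side','s18')
go(C(-29,-54,150),down(86)); go(C(-29,-54,73),down(86))
for n in ['side']:
    im,d,_=snap('side','s18'); cv2.imwrite('pics/s18c.png',cv2.resize(cv2.cvtColor(im[120:280,190:370],cv2.COLOR_RGB2BGR),None,fx=3.3,fy=3.3))
```

```text
[0.58946965 0.09939219 0.14927389] 23.2 [-0.71140784 -0.55581363  0.03690844]
[([257.8, 207.4], 0.61)] [256.62102919 205.36720494]
 rot [ 0.1 -0.1 -0.1] shift [ 0.0001 -0.0006 -0.0033] rows>= 0.1
 rot [ 0.1 -0.1 -0.1] shift [ 0.0771 -0.0008 -0.0032] rows>= 1.8
```

View pics/w18.png

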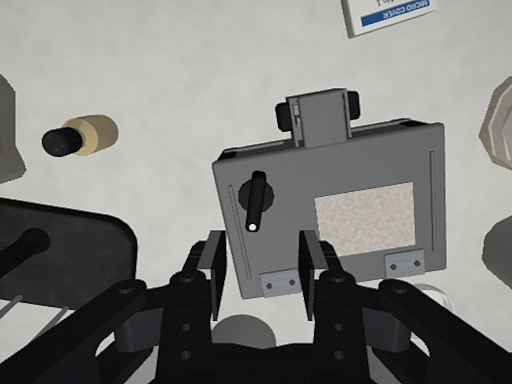

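View pics/s18c.png

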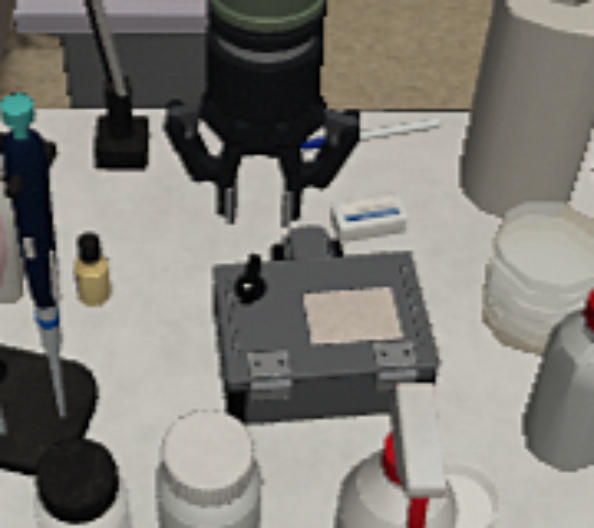

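Run:
```python
from h import *
im=cv2.imread('pics/w18.png');f=np.load('pics/w18.npz');o={'position':f['p'],'orientation':f['R']}
cv2.imwrite('pics/w18c.png',cv2.resize(im[155:245,215:305],None,fx=7,fy=7,interpolation=cv2.INTER_CUBIC))
A=np.deg2rad(-4)
for s in (-20,20): print(((w2px('wrist',C(-29,-54,88)+np.array([np.cos(A),np.sin(A),0])*s/1000,o)-[215,155])*7).round())
```

```text
[290. 147.]
[292. 548.]
```

View pics/w18c.png

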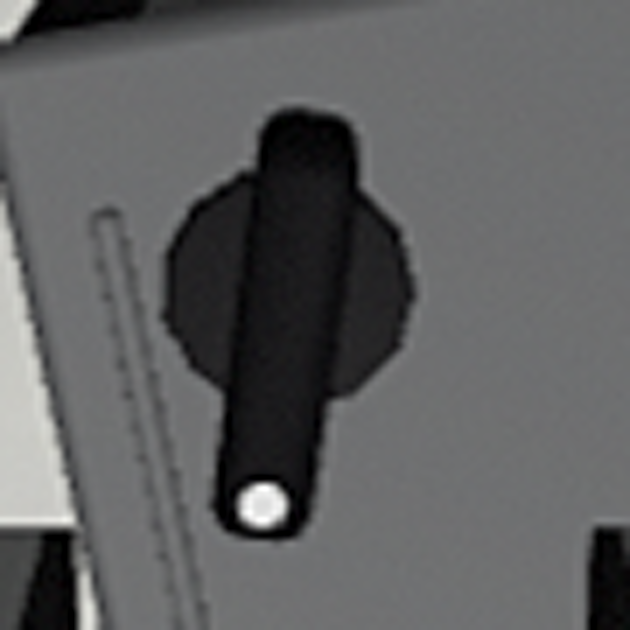

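Request:
arm_command(series="2 0 0 0.02 -0.001 -0.0035 40;4 0 0 0.04 -0.001 -0.0035 40;4 0 0 0.06 -0.001 -0.0035 40;4 0 0 0.07 -0.001 -0.0035 40;4 0 0 0.075 -0.001 -0.0035 40;4 0 0 0.076 -0.001 -0.0035 40;4 0 0 0.076 -0.001 -0.0035 5;4 0 0 0.076 -0.001 -0.0035 5;4 0 0 0.076 -0.001 -0.0035 5;4 0 0 0.076 -0.001 -0.0035 5", grip_force=30)

```text
clock: 24.23
position: [0.592, 0.0945, 0.0756]
orientation: [[0.001, -0.991, 0.137], [-0.002, 0.137, 0.991], [-1.0, -0.001, -0.002]]
ft_force: [0.6, -3.7, 1.1]
grip_width: 0.106
```

Run:
```python
from h import *
im,d,o=snap('wrist','w19'); print(o['position'],o['clock'],o['ft_force'],o['torque'],o['grip_width'])
R=o['orientation'];print(np.degrees(np.arctan2(R[1,2],R[0,2])))
go(C(-29,-54,73),down(2))
```

```text
[0.59204721 0.09454648 0.07558007] 24.2333 [ 0.56713137 -3.66632206  1.1156221 ] [-0.61365422 -0.06116752  0.0036705 ] 0.1056376222009277
82.12005479674146
 rot [80.1 -0.1  0.1] shift [0.0026 0.0017 0.0012] rows>= 11.2
```

View pics/w19.png

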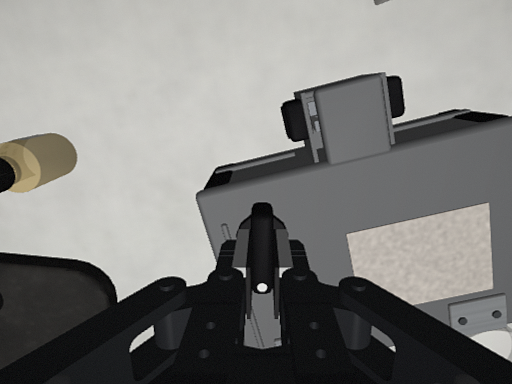

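Request:
arm_command(series="7 0 0 0 0.0005 0 5;14 0 0 0 0.001 0 5;21 0 0 0 0.0015 0 5;28 0 0 0 0.0015 0 5;35 0 0 0 0.0015 0 5;42 0 0 0 0.0015 0 5;49 0 0 0 0.0015 0 5;56 0 0 0 0.0015 0 5;63 0 0 0 0.0015 0 5;70 0 0 0 0.0015 0 5")

```text
clock: 25.12
position: [0.5907, 0.0931, 0.0756]
orientation: [[0.001, -0.204, 0.979], [-0.005, 0.979, 0.204], [-1.0, -0.005, -0.0]]
ft_force: [-0.0, -5.8, -1.8]
grip_width: 0.108
```

Run:
```python
from h import *
o=get_obs(); print(o['position'],o['clock'],o['ft_force'],o['torque'],o['grip_width'])
R=o['orientation'];print(np.degrees(np.arctan2(R[1,2],R[0,2])),o['joints'])
```

```text
[0.590705   0.09305015 0.07564315] 25.1167 [-0.0424989  -5.75806907 -1.79659149] [-1.11598504  0.01286729  0.01763527] 0.10797616621631602
11.780545363468784 [ 0.0143977   0.42102451  1.61029307 -0.00588094  1.10935095 -0.18859582]
```

Request:
arm_command(series="3 0 0 0 0.001 0 5;6 0 0 0 0.001 0 5;9 0 0 0 0.001 0 5;11 0 0 0 0.001 0 5;12 0 0 0 0.001 0 5;12 0 0 0 0.001 0 5;12 0 0 0 0.001 0 5;12 0 0 0 0.001 0 5;12 0 0 0 0.001 0 5;12 0 0 0 0.001 0 5")

```text
clock: 25.95
position: [0.5904, 0.093, 0.0758]
orientation: [[0.001, 0.001, 1.0], [-0.008, 1.0, -0.001], [-1.0, -0.008, 0.001]]
ft_force: [0.5, -4.9, -0.8]
grip_width: 0.103
```

Run:
```python
from h import *
im,d,o=snap('wrist','w20'); print(o['position'],o['clock'],o['ft_force'],o['torque'],o['grip_width'])
R=o['orientation'];print(np.degrees(np.arctan2(R[1,2],R[0,2])),o['joints'])
```

```text
[0.59043434 0.09303523 0.07575004] 25.95 [ 0.46605482 -4.8500691  -0.76280801] [-1.00457495  0.01431362  1.11625117] 0.1026571365703365
-0.029766724992233436 [ 0.0156937   0.42069737  1.61051897 -0.00862918  1.10964035  0.02005362]
```

View pics/w20.png

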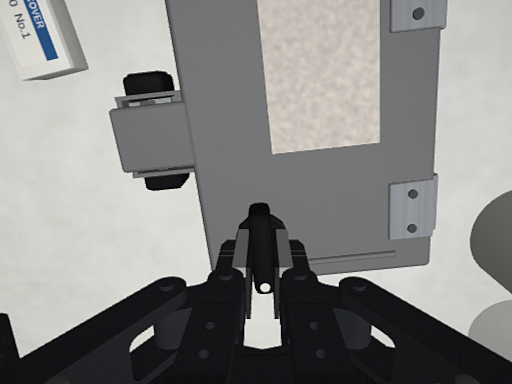

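Request:
arm_command(series="-3 0 0 0 0 0 5;-4 0 0 0 0 0 5;-4 0 0 0 0 0 30;-4 0 0 0 0 0 40;-4 0 0 0 0 0 40;-4 0 0 -0.02 0 0 40;-4 0 0 -0.05 0 0 40;-4 0 0 -0.09 0 0 40;-4 0 0 -0.12 0.01 0 40;-4 0 0 -0.15 0.02 -0.03 40")

```text
clock: 26.83
position: [0.5657, 0.1138, 0.2273]
orientation: [[0.008, -0.066, 0.998], [-0.006, 0.998, 0.066], [-1.0, -0.007, 0.007]]
ft_force: [0.2, 0.2, 0.9]
grip_width: 0.403
```

Run:
```python
from h import *
im,d,o=snap('wrist','w21'); print(o['position'],o['clock'],o['ft_force'])
im,d,_=snap('side','s21'); cv2.imwrite('pics/s21c.png',cv2.resize(cv2.cvtColor(im[120:280,190:370],cv2.COLOR_RGB2BGR),None,fx=3.3,fy=3.3))
ey=np.array([-.1045,.9945,0])
for s in (-20,20): print(w2px('wrist',C(-29,-54,88)+ey*s/1000,o).round(1))
```

```text
[0.56569405 0.11383206 0.22726494] 26.8333 [0.15838575 0.23517243 0.87071444]
[287.8 214. ]
[287.  171.8]
```

View pics/w21.png

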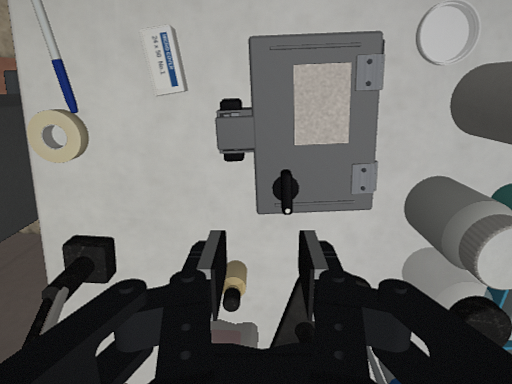

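View pics/s21c.png

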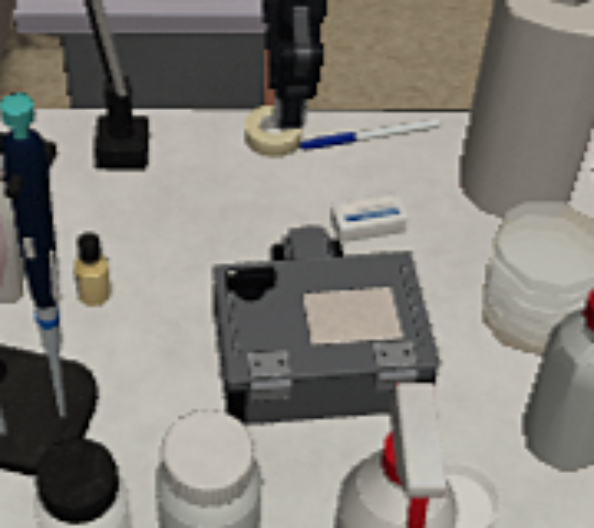

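Run:
```python
from h import *
im=cv2.imread('pics/w21.png');
cv2.imwrite('pics/w21c.png',cv2.resize(im[155:230,245:385],None,fx=5.5,fy=5.5,interpolation=cv2.INTER_CUBIC))
```

```text
(no output)
```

View pics/w21c.png

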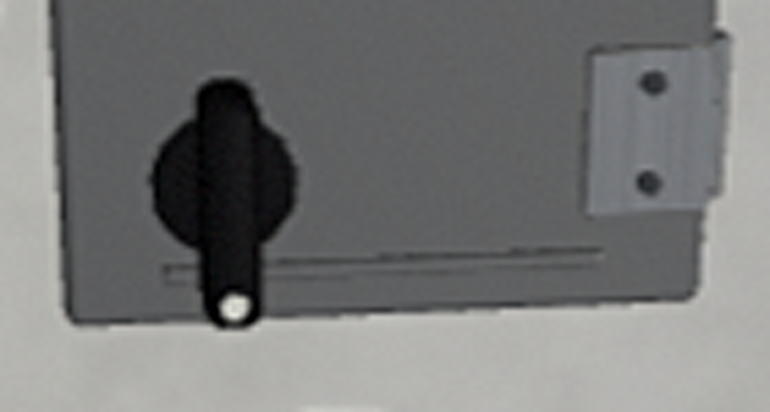

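Run:
```python
from h import *
a=np.load('pics/side0.npz')['im'].astype(int); im,d,o=snap('side','s22')
m=(np.abs(im.astype(int)-a).max(2)>60).astype(np.uint8); n,l,s,c=cv2.connectedComponentsWithStats(m)
print([x[:5].tolist() for x in s[1:] if x[4]>25])
order.hand_in()
```

```text
[[278, 0, 34, 9, 201], [435, 6, 13, 8, 80], [396, 13, 29, 53, 321], [213, 18, 16, 13, 114], [421, 18, 23, 35, 382], [255, 28, 15, 16, 139], [434, 37, 22, 36, 285], [296, 52, 11, 17, 82], [261, 78, 39, 82, 1743]]
the job is handed in; nothing more can be done
```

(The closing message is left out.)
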